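# Dock the kit plate and sort stripped brake parts

## Robot

A 6-joint arm with a two-finger parallel gripper is mounted at the origin on the work surface. World frame = base frame: x ahead of the robot, y to its left, z up, the work surface at z = 0. Lengths are in m, angles in rad, forces in N, time in s.
With the tool pointing down it reaches from about 0.3 to 0.875 m from the base axis. Payload 6.4 kg.
Tool frame: the origin (TCP) lies between the finger pads; the fingertips stand 25 mm ahead of it and the grasp point (between the pads) lies 6 mm ahead of it; z points along the fingers, y is the line along which they close (so a half turn about z gives the same grasp; the last joint's range is limited). The gripper opens to 85 mm and grips with 20 to 120 N. Pads are 22 mm wide; open, the fingers measure 114 mm over their backs; the gripper's body (76 mm by 85 mm) begins 54 mm behind the grasp point. The pads swing forward as they close: fully open they stand 13 mm farther back than shut.
Start: joints at [1.125, 0.181, 1.607, -0, 1.354, -0.206], TCP at [0.137, 0.559, 0.233] pointing down, gripper open.
Joint ranges: [-2.99, 2.99], [-0.89, 2.07], [0.3, 2.58], [-1.14, 4.28], [0, 2.63], [-3.12, 3.12]. Speed limits (rad/s): [2.57, 2.57, 3.01, 3.14, 3.14, 3.14].

## Interface

Orientations are given as a unit quaternion [w, x, y, z].
In Python, from bench import ctrl gives the robot as it stands.
- The arm moves only by the tool servo_tool, never from a script. Its argument "series" is text: rows parted by semicolons, each of 7 numbers parted by spaces: the gripper command: -1 is fully open, 1 is shut, values between are in proportion, then the shift along the tool's x, y, z in m, then the turn, a rotation vector about the tool's x, y, z in degrees. A call has 1 to 12 rows; each row is the pose to reach, as a shift and turn from the pose commanded when the call began, along the tool's axes at that moment; what a row does not reach only later rows make up. A row lasts 1/12 s, in which the tool goes at most 41.7 mm and 7.16 degrees, less where a joint would pass 70% of its speed; a pose out of reach is approached as far as the arm can. A call with a gripper value outside its range is refused whole. The fingers move at their own pace and stop on an object; the grip force is fixed at half the most. Time passes only in rows, so rows that repeat a pose let the fingers close. It gives the time, the measured TCP pose, the force, the opening and the grip force at its end, in the units of the state.
- ctrl.get_obs(): the state, without advancing time (a new reading comes with each control period).
- ctrl.camera(name): name is "scene" or "top"; returns a dict with "img" (480x640x3 uint8, red, green, blue), "z_map" (480x640 float32, m along the optical axis (not along the pixel's ray), 0 where there is no reading), "fovy" (degrees; the focal length in pixels is half the picture's height over the tangent of half this angle, whatever the lens; pixels are square), "cx", "cy" (the principal point, pixels), "extrinsics" (4x4, takes a point from camera to world coordinates). Camera axes: x right, y down, z forward; pixel columns grow to the right and rows downward; lengths in m; the calibration is good to about 2 mm. A picture is of the moment at which its call begins.
- ctrl.hand_in(): hands the job in; it is judged then, once.
The state is a dict: "time_s": time; "q": joint angles; "dq": joint speeds; "joint_efforts": joint torques, N m; "eef_pos": TCP position; "eef_rot": TCP orientation; "wrist_force": force on the tool from outside, world axes, zero at the start; "torque": the same for the moment, N m; "opening": opening from 0.0 (shut) to 1.0 (fully open); "grasp_force": force on a finger pad.
Only numpy, scipy, OpenCV 4.12 (cv2) and the standard library are available. Lean on these libraries where they do the work, as an engineer would, in place of code of your own. Each camera call takes 0.05 s, during which the arm holds its last target. There are 200 camera calls.

## Task

First slide the kit plate off its wooden ledge by its grip until both its holes drop over the dock's pins and it lies flat on the grey base. Then sort every tyre lever and brake shoe lying on the bench: tyre levers lengthwise into the plate's long tray, brake shoes into its square tray, all lying inside the walls, with the plate still docked at the end. Leave everything else on the bench where it is.

Things in the scene. Friction and masses are not known exactly. Their poses are not given: they have to be found in the camera images.
- kit_plate: aluminium kit plate, 140 (its x) x 300 (its y) x 6 mm, about 0.65 kg, loose; origin at the centre of its underside, z up. It has a 17 mm through hole near each end (0, +135 and 0, -135 mm), two open trays fixed on its top (walls 3 mm thick, rims 32 mm above the plate's underside) and a black grip bar in the middle. At the start it lies on the dock's wooden ledge, not turned round: its +x end away from the robot.
- grip (a point): top centre of the plate's black grip bar: upright block 18 mm thick along the plate's x, 50 mm long along its y, rising 45 mm above the plate's top face (51 mm above its underside). A tray wall stands 9 mm beyond each end of the bar, so pinch its 18 mm thickness, fingers before and behind it along the plate's x.
- hole_left (a point): centre of the plate's +y hole, 17 mm wide, at the plate's underside
- hole_right (a point): centre of the plate's -y hole, 17 mm wide, at the plate's underside
- long_tray (a point): centre of the floor of the long narrow tray on the plate's +y side (9 mm above the plate's underside; axes as the plate's): inside 130 mm along x, 68 mm along y, 23 mm deep; for tyre levers
- square_tray (a point): centre of the floor of the short, nearly square tray on the plate's -y side (9 mm above the plate's underside; axes as the plate's): inside 90 mm along x, 78 mm along y, 23 mm deep; for brake shoes
- dock: fixed docking station; origin on the bench surface midway between its two pins, y along the line of pins, x away from the robot's side. Grey base 155 x 320 mm, top 16 mm above the bench; along its -x side, from 73 to 179 mm before the pins, a wooden ledge whose top is 29 mm above the bench, just above the pin tops. A seated plate lies flat on the grey base, past the ledge, its underside 16 mm above the bench, its axes along the dock's.
- pin_left (a point): tip of the dock's +y steel pin (0, +135 mm): 14 mm thick, standing 12 mm above the grey base, top 3 mm tapered; tip 28 mm above the bench. Belongs in hole_left.
- pin_right (a point): tip of the dock's -y steel pin (0, -135 mm), the same. Belongs in hole_right.
- lever0: steel tyre lever (some may be absent), 111 mm long along its x, 18 mm wide, 10 mm high, with a 14 mm wide, 6 mm thick blade on its +x end; lies on the bench; origin on its underside near mid-length, over the thick part (which spans x from -55 to +17 mm, the blade from there to +56 mm); 60 g
- lever1: steel tyre lever (some may be absent), 111 mm long along its x, 18 mm wide, 10 mm high, with a 14 mm wide, 6 mm thick blade on its +x end; lies on the bench; origin on its underside near mid-length, over the thick part (which spans x from -55 to +17 mm, the blade from there to +56 mm); 60 g
- lever2: steel tyre lever (some may be absent), 111 mm long along its x, 18 mm wide, 10 mm high, with a 14 mm wide, 6 mm thick blade on its +x end; lies on the bench; origin on its underside near mid-length, over the thick part (which spans x from -55 to +17 mm, the blade from there to +56 mm); 60 g
- lever3: steel tyre lever (some may be absent), 111 mm long along its x, 18 mm wide, 10 mm high, with a 14 mm wide, 6 mm thick blade on its +x end; lies on the bench; origin on its underside near mid-length, over the thick part (which spans x from -55 to +17 mm, the blade from there to +56 mm); 60 g
- shoe0: rim-brake shoe (some may be absent), black rubber block with dark steel back, 66 mm long along its x, 15 mm wide, 16 mm high, with a 9 mm thick stud 8 mm tall on the middle of its top; origin at the centre of its underside; 45 g
- shoe1: rim-brake shoe (some may be absent), black rubber block with dark steel back, 66 mm long along its x, 15 mm wide, 16 mm high, with a 9 mm thick stud 8 mm tall on the middle of its top; origin at the centre of its underside; 45 g
- shoe2: rim-brake shoe (some may be absent), black rubber block with dark steel back, 66 mm long along its x, 15 mm wide, 16 mm high, with a 9 mm thick stud 8 mm tall on the middle of its top; origin at the centre of its underside; 45 g
- bell: bystander: steel bicycle bell dome, 54 mm across, 32 mm high, on the robot's side of the levers and shoes
- cog: bystander: flat steel sprocket, 64 mm across, 11 mm high, among the levers and shoes
- oil_bottle: bystander: white bottle, 56 mm across, 160 mm tall, at the back
- grease_tin: bystander: steel tin, 84 mm across, 70 mm tall, at the back
- wrench: bystander: wrench 200 mm long lying behind the levers and shoes

How it is judged:
By the outcome, as a careful person would: the job done as asked, in the order asked, and still so for the second after the job is handed in, with the robot touching nothing.
Of lever0, lever1, lever2, lever3, shoe0, shoe1, shoe2 only 5 to 7 are there at a start; the rules pass over those that are not, and their reading is None.
At some moment in a run one of lever0, lever1, lever2, lever3, shoe0, shoe1, shoe2 may be knocked a few centimetres aside while the robot is not near it.
Once in a run the grip may slacken for a moment while it holds something.
It also fails if it takes over 210 s, if anything falls off the work surface, if the arm or the gripper's body presses on something with over 40 N, if the wrist force passes 120 N, or if a joint passes its speed limit or range.

## Working session

There is one attempt and no reset: what is moved stays moved. The work goes in short steps, Python scripts to look and compute and a tool call to move; the robot and the scene stay as the last step left them, time stands still between calls to the robot, and variables do not carry over. Pictures are saved under pics/ and viewed, at most 14 in all, crops included, and the job is handed in when it is done.

Besides the shell and the picture viewer there is one more tool, called after ">>>" as name(argument=value, ...) on one line, values as JSON. servo_tool: Moves the arm, as the interface text tells. Its arguments: {"type":"object","properties":{"series":{"type":"string"}},"required":["series"]}

```bash
mkdir -p pics; ls; cat > h.py <<'E'
import numpy as np, cv2
from bench import ctrl
from scipy.spatial.transform import Rotation as R
def cam(n):
    c=ctrl.camera(n); c["f"]=240/np.tan(np.radians(c["fovy"])/2); return c
def save(c,fn): cv2.imwrite("pics/"+fn,cv2.cvtColor(c["img"],cv2.COLOR_RGB2BGR))
def ray(c,u,v,z):
    E=np.array(c["extrinsics"]); d=E[:3,:3]@np.array([(u-c["cx"])/c["f"],(v-c["cy"])/c["f"],1.]); o=E[:3,3]
    return o+d*(z-o[2])/d[2]
def cloud(c):
    v,u=np.mgrid[:480,:640]; Z=c["z_map"]; P=np.stack([(u-c["cx"])/c["f"]*Z,(v-c["cy"])/c["f"]*Z,Z],-1)
    E=np.array(c["extrinsics"]); W=P@E[:3,:3].T+E[:3,3]; W[Z==0]=np.nan; return W
def q2R(q): return R.from_quat([q[1],q[2],q[3],q[0]])
E
python3 - <<'E'
from h import *
o=ctrl.get_obs(); print({k:np.round(v,3) for k,v in o.items()}); print(q2R(o["eef_rot"]).as_matrix().round(3))
for n in("top","scene"):
    c=cam(n); save(c,n+"0.png"); print(n,c["fovy"],c["cx"],c["cy"],np.round(c["extrinsics"],3).tolist())
E
```

```text
pics
{'time_s': np.float64(0.0), 'q': array([ 1.125,  0.182,  1.608, -0.   ,  1.354, -0.206]), 'dq': array([ 0.   , -0.   ,  0.001,  0.003, -0.002,  0.   ]), 'joint_efforts': array([ 0.0000e+00, -4.4488e+01, -3.5133e+01, -0.0000e+00,  9.0000e-03,
       -0.0000e+00]), 'eef_pos': array([0.136, 0.558, 0.232]), 'eef_rot': array([-0.   ,  0.12 ,  0.993, -0.001]), 'wrist_force': array([ 0.797, -0.342, -0.281]), 'torque': array([-0.028,  0.005,  0.023]), 'grasp_force': np.float64(0.0), 'opening': np.float64(0.996)}
[[-0.971  0.238 -0.001]
 [ 0.238  0.971 -0.002]
 [ 0.    -0.002 -1.   ]]
top 52.589725005148125 322.38521272678014 238.37515940796862 [[-0.002, -0.998, 0.062, 0.475], [-1.0, 0.003, 0.014, 0.006], [-0.014, -0.062, -0.998, 1.299], [0.0, 0.0, 0.0, 1.0]]
scene 57.69641311636984 318.8251442366832 243.8319054807984 [[-0.865, 0.271, -0.422, 0.941], [0.502, 0.483, -0.718, 0.67], [0.009, -0.833, -0.554, 0.578], [0.0, 0.0, 0.0, 1.0]]
```

```bash
ls -la pics
```

```text
total 956
drwxr-xr-x 2 agent agent   4096 Dec  3 17:13 .
drwxr-xr-x 3 agent agent   4096 Dec  3 17:13 ..
-rw-r--r-- 1 agent agent 455222 Dec  3 17:13 scene0.png
-rw-r--r-- 1 agent agent 511739 Dec  3 17:13 top0.png
```

View pics/top0.png

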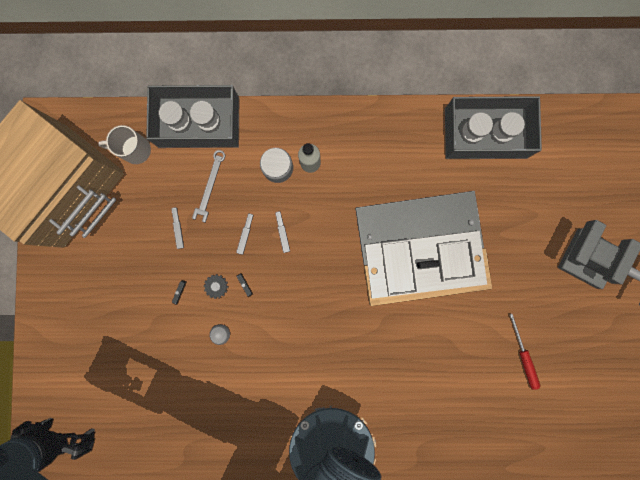

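View pics/scene0.png

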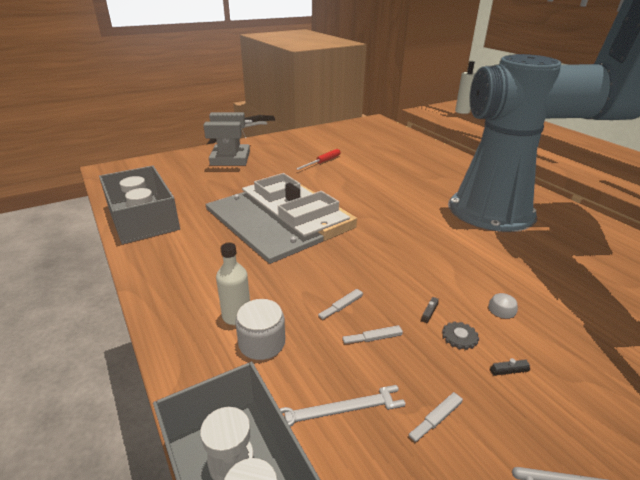

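The top view shows levers at (178,228), (245,234) and (282,232), and shoes at (179,292) and (245,285). The plate grip is at (427,264), the holes at about (374,271) and (477,258), and the pins at about (369,236) and (471,222). The scene view agrees with this: 3 levers and 2 shoes.

```bash
python3 - <<'E'
from h import *
c=cam("top"); im=c["img"]
cr=im[185:310,350:500]; cv2.imwrite("pics/plate1.png",cv2.cvtColor(cv2.resize(cr,None,fx=4.7,fy=4.7,interpolation=cv2.INTER_CUBIC),cv2.COLOR_RGB2BGR))
hsv=cv2.cvtColor(im,cv2.COLOR_RGB2HSV)
for x,y in[(178,228),(245,234),(282,232),(179,292),(245,285),(369,236),(374,271),(427,264),(300,260)]: print((x,y),hsv[y,x])
W=cloud(c); print(W[264,427],W[228,178],W[300,300], W[225,420])
E
```

```text
(178, 228) [ 15   9 180]
(245, 234) [ 30   7 187]
(282, 232) [ 10   4 186]
(179, 292) [45  7 72]
(245, 285) [45  5 99]
(369, 236) [ 30   9 172]
(374, 271) [ 17 113 217]
(427, 264) [45 10 50]
(300, 260) [ 14 137 149]
[ 0.48657951 -0.2398542   0.07491328] [0.58505795 0.41037518 0.00780913] [0.39248243 0.08350511 0.00152402] [ 0.59030951 -0.23510526  0.01441192]
```

View pics/plate1.png

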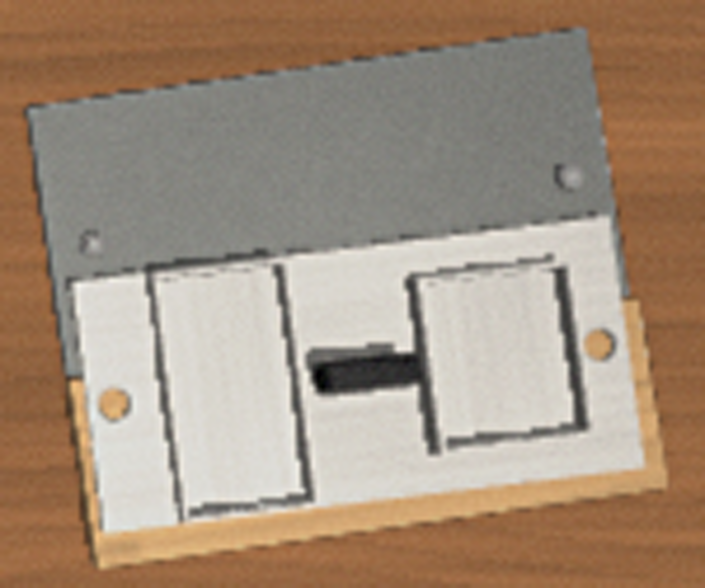

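The crop (4.7x, offset 350,185) shows the holes at (114,404) and (599,345), the pins at (91,243) and (570,177), and the grip bar at (313–420, 372). Next I measure them.

```bash
cat >> h.py <<'E'
def blobs(c,mask,box,zs,amin=10):
    x0,y0,x1,y1=box; m=np.zeros(mask.shape,np.uint8); m[y0:y1,x0:x1]=mask[y0:y1,x0:x1]
    n,l,s,ce=cv2.connectedComponentsWithStats(m); out=[]
    for i in range(1,n):
        if s[i,4]<amin: continue
        v,u=np.nonzero(l==i); P=np.array([ray(c,a,b,zs) for a,b in zip(u,v)])[:,:2]; p=P.mean(0)
        w,V=np.linalg.eigh(np.cov((P-p).T)); d=V[:,1]; t=(P-p)@d; e=(P-p)@V[:,0]
        mid=p+d*(t.max()+t.min())/2
        sk=np.sign(((t-(t.max()+t.min())/2)).mean())  # heavier side
        out.append(dict(uv=ce[i].round(1),n=int(s[i,4]),p=p.round(4),mid=mid.round(4),ang=round(float(np.degrees(np.arctan2(d[1],d[0]))),1),L=round(float(np.ptp(t)),3),W=round(float(np.ptp(e)),3),heavy=(d*sk).round(2)))
    return out
E
python3 - <<'E'
from h import *
c=cam("top"); hsv=cv2.cvtColor(c["img"],cv2.COLOR_RGB2HSV); S=hsv[...,1].astype(int);V=hsv[...,2].astype(int)
print("holes");[print(b) for b in blobs(c,(S>50).astype(np.uint8),(366,262,382,280),.033)+blobs(c,(S>50).astype(np.uint8),(468,250,483,267),.033)]
print("grip");[print(b) for b in blobs(c,((V<60)).astype(np.uint8),(405,250,450,275),.08)]
print("base");[print(b) for b in blobs(c,((S<40)&(V<150)&(V>90)).astype(np.uint8),(340,180,500,310),.016,500)]
for (x,y) in((369,236),(471,222)): print(V[y-4:y+6,x-5:x+7])
print("lev");[print(b) for b in blobs(c,((S<35)&(V>130)).astype(np.uint8),(160,203,300,260),.009)]
print("shoe");[print(b) for b in blobs(c,((S<80)&(V<115)).astype(np.uint8),(165,270,265,310),.014)]
s=cam("scene");cv2.imwrite("pics/sc1.png",cv2.cvtColor(cv2.resize(s["img"][165:260,200:360],None,fx=5,fy=5,interpolation=cv2.INTER_CUBIC),cv2.COLOR_RGB2BGR))
E
```

```text
holes
{'uv': array([366.9, 273.1]), 'n': 38, 'p': array([ 0.4637, -0.0922]), 'mid': array([ 0.4665, -0.092 ]), 'ang': -176.1, 'L': 0.037, 'W': 0.008, 'heavy': array([-1.  , -0.07])}
{'uv': array([373.5, 270.5]), 'n': 32, 'p': array([ 0.4704, -0.1094]), 'mid': array([ 0.4704, -0.1094]), 'ang': 131.3, 'L': 0.015, 'W': 0.015, 'heavy': array([-0.66,  0.75])}
{'uv': array([476.7, 257.8]), 'n': 32, 'p': array([ 0.5027, -0.3771]), 'mid': array([ 0.5028, -0.3771]), 'ang': 164.0, 'L': 0.016, 'W': 0.014, 'heavy': array([-0.96,  0.28])}
grip
{'uv': array([427.8, 263.7]), 'n': 129, 'p': array([ 0.4872, -0.2408]), 'mid': array([ 0.4872, -0.2413]), 'ang': 95.2, 'L': 0.056, 'W': 0.015, 'heavy': array([-0.09,  1.  ])}
base
{'uv': array([417.4, 219.4]), 'n': 4812, 'p': array([ 0.6051, -0.228 ]), 'mid': array([ 0.6053, -0.2289]), 'ang': 99.6, 'L': 0.321, 'W': 0.242, 'heavy': array([-0.17,  0.99])}
[[135 138 138 140 138 135 136 140 140 138 133 133]
 [137 136 135 137 133 134 131 139 139 133 134 138]
 [140 139 135 128 101 108 109 133 135 138 135 139]
 [139 140 137  98 128 140 129 136 138 137 138 138]
 [1
[... 1330 characters left out ...]
.22])}
{'uv': array([244.3, 234.6]), 'n': 236, 'p': array([0.5668, 0.2319]), 'mid': array([0.5697, 0.2311]), 'ang': 164.3, 'L': 0.11, 'W': 0.017, 'heavy': array([-0.96,  0.27])}
shoe
{'uv': array([215.5, 285.9]), 'n': 345, 'p': array([0.4305, 0.3064]), 'mid': array([0.4309, 0.3065]), 'ang': -155.4, 'L': 0.062, 'W': 0.062, 'heavy': array([-0.91, -0.42])}
{'uv': array([244.2, 284.7]), 'n': 116, 'p': array([0.4337, 0.2302]), 'mid': array([0.4339, 0.2304]), 'ang': -150.4, 'L': 0.063, 'W': 0.014, 'heavy': array([-0.87, -0.49])}
{'uv': array([178.4, 291.8]), 'n': 122, 'p': array([0.4153, 0.4047]), 'mid': array([0.4154, 0.4046]), 'ang': 157.4, 'L': 0.063, 'W': 0.015, 'heavy': array([-0.92,  0.38])}
```

View pics/sc1.png

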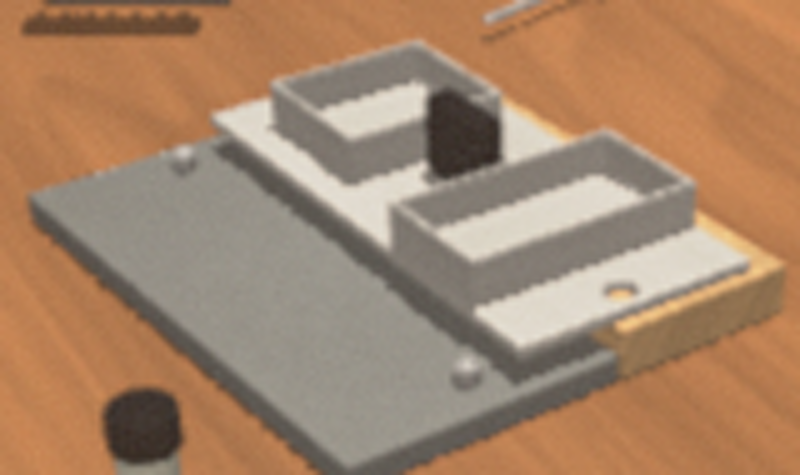

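The scene crop confirms the plate on the ledge overlapping the grey base, with both pins visible and free. Next I compute the pins and plan the move to the grip.

```bash
cat >> h.py <<'E'
def plan(start,yaw0,wps):
    """wps: (x,y,z,yaw of tool y deg); prints tool-axis shift & turn from start (tool pointing straight down)"""
    a=np.radians(yaw0); Y=np.array([np.cos(a),np.sin(a),0]); Z=np.array([0,0,-1.]); X=np.cross(Y,Z); s=np.array(start)
    p=s;yp=yaw0
    for w in wps:
        d=np.array(w[:3])-s; print(f"{d@X:.4f} {d@Y:.4f} {d@Z:.4f} 0 0 {yaw0-w[3]:.1f}   rows {max(np.linalg.norm(np.array(w[:3])-p)/.0417,abs(w[3]-yp)/7.16):.1f}"); p=np.array(w[:3]);yp=w[3]
def st():
    o=ctrl.get_obs(); M=q2R(o["eef_rot"]).as_matrix(); return o["eef_pos"],float(np.degrees(np.arctan2(M[1,1],M[0,1])))
E
python3 - <<'E'
from h import *
c=cam("top"); L=ray(c,369.5,236.5,.027);Rr=ray(c,471.4,222,.027); m=(L+Rr)/2;d=L-Rr
print(L,Rr,np.linalg.norm(d),"dock mid",m,"yaw",np.degrees(np.arctan2(-d[0],d[1])))
s=cam("scene"); 
for u,v in((200+467/5,165+370/5),(200+184/5,165+157/5)): print(ray(s,u,v,.024))
print(ray(s,200+621/5,165+291/5,.033))
p,y=st();print(p,y)
plan((.137,.559,.233),76.2,[(.40,.20,.233,30),(.4866,-.2433,.15,6.9)])
plan((.4866,-.2433,.15),6.9,[(.4866,-.2433,.07,6.9)])
E
```

```text
[ 0.55937447 -0.10026258  0.027     ] [ 0.59660536 -0.36711076  0.027     ] 0.2694329103863593 dock mid [ 0.57798991 -0.23368667  0.027     ] yaw 7.942683980405049
[ 0.56012846 -0.09477932  0.024     ]
[ 0.59657498 -0.36068359  0.024     ]
[ 0.46863284 -0.10840811  0.033     ]
[0.1365016  0.55844227 0.2328753 ] 76.26185874870573
-0.3410 -0.2859 0.0000 0 0 46.2   rows 10.7
-0.5309 -0.6957 0.0830 0 0 69.3   rows 11.0
0.0000 0.0000 0.0800 0 0 0.0   rows 1.9
```

>>> servo_tool(series="-1 -0.341 -0.286 0 0 0 46.2;-1 -0.341 -0.286 0 0 0 46.2;-1 -0.341 -0.286 0 0 0 46.2;-1 -0.341 -0.286 0 0 0 46.2;-1 -0.341 -0.286 0 0 0 46.2;-1 -0.341 -0.286 0 0 0 46.2;-1 -0.341 -0.286 0 0 0 46.2;-1 -0.341 -0.286 0 0 0 46.2;-1 -0.341 -0.286 0 0 0 46.2;-1 -0.341 -0.286 0 0 0 46.2;-1 -0.341 -0.286 0 0 0 46.2;-1 -0.341 -0.286 0 0 0 46.2")

```text
time_s: 1.35
eef_pos: [0.4029, 0.1958, 0.2335]
eef_rot: [0.001, 0.502, 0.865, -0.0]
wrist_force: [0.5, -0.0, 1.1]
opening: 0.999
grasp_force: 0.0
```

```bash
python3 - <<'E'
from h import *
p,y=st();print(p,y)
plan((.40,.20,.233),30,[(.4866,-.2433,.14,7)])
E
```

```text
[0.40287197 0.19581137 0.23349459] 29.75335731819725
-0.4272 -0.1467 0.0930 0 0 23.0   rows 11.1
```

>>> servo_tool(series="-1 -0.427 -0.147 0.093 0 0 23;-1 -0.427 -0.147 0.093 0 0 23;-1 -0.427 -0.147 0.093 0 0 23;-1 -0.427 -0.147 0.093 0 0 23;-1 -0.427 -0.147 0.093 0 0 23;-1 -0.427 -0.147 0.093 0 0 23;-1 -0.427 -0.147 0.093 0 0 23;-1 -0.427 -0.147 0.093 0 0 23;-1 -0.427 -0.147 0.093 0 0 23;-1 -0.427 -0.147 0.093 0 0 23;-1 -0.427 -0.147 0.093 0 0 23;-1 -0.427 -0.147 0.093 0 0 23")

```text
time_s: 2.35
eef_pos: [0.4868, -0.2493, 0.1387]
eef_rot: [0.001, 0.664, 0.748, -0.001]
wrist_force: [-0.3, 0.1, 0.6]
opening: 0.997
grasp_force: 0.0
```

>>> servo_tool(series="-1 0 0 0 0 0 0;-1 0 0 0 0 0 0;-1 0 0 0 0 0 0")

```text
time_s: 2.6
eef_pos: [0.4865, -0.242, 0.1402]
eef_rot: [-0.0, 0.662, 0.75, 0.0]
wrist_force: [0.1, 0.6, -0.2]
opening: 1.002
grasp_force: 0.0
```

```bash
python3 - <<'E'
from h import *
p,y=st();print(p,y)
plan(p,y,[(.4866,-.2433,.07,6.9)])
E
```

```text
[ 0.48647329 -0.24196687  0.14018873] 7.126443364499377
-0.0013 -0.0000 0.0702 0 0 0.2   rows 1.7
```

>>> servo_tool(series="-1 -0.001 0 0.035 0 0 0;-1 -0.001 0 0.07 0 0 0;-1 -0.001 0 0.07 0 0 0;1 -0.001 0 0.07 0 0 0;1 -0.001 0 0.07 0 0 0;1 -0.001 0 0.07 0 0 0;1 -0.001 0 0.07 0 0 0;1 -0.001 0 0.07 0 0 0;1 -0.001 0 0.07 0 0 0;1 -0.001 0 0.07 0 0 0")

```text
time_s: 3.43
eef_pos: [0.4867, -0.245, 0.0716]
eef_rot: [0.0, 0.662, 0.749, -0.0]
wrist_force: [-4.3, 0.0, 7.7]
opening: 0.19
grasp_force: 59.0
```

```bash
python3 - <<'E'
from h import *
o=ctrl.get_obs();print(o["wrist_force"],o["grasp_force"],o["opening"])
p,y=st();print(p,y)
c=cam("top"); hsv=cv2.cvtColor(c["img"],cv2.COLOR_RGB2HSV); S=hsv[...,1].astype(int);V=hsv[...,2].astype(int)
[print(b) for b in blobs(c,(S>50).astype(np.uint8),(366,262,382,280),.033)+blobs(c,(S>50).astype(np.uint8),(468,250,483,267),.033)]
E
```

```text
[-4.27307392  0.00809217  7.71911753] 59.049928524764255 0.19007038916337274
[ 0.4866885  -0.24503323  0.07164667] 7.058929629733139
{'uv': array([367., 273.]), 'n': 41, 'p': array([ 0.4641, -0.0924]), 'mid': array([ 0.4665, -0.0922]), 'ang': -176.2, 'L': 0.037, 'W': 0.008, 'heavy': array([-1.  , -0.07])}
{'uv': array([373.7, 270.6]), 'n': 34, 'p': array([ 0.4703, -0.1099]), 'mid': array([ 0.4703, -0.1099]), 'ang': 73.6, 'L': 0.016, 'W': 0.015, 'heavy': array([0.28, 0.96])}
{'uv': array([477.1, 256. ]), 'n': 10, 'p': array([ 0.5074, -0.3782]), 'mid': array([ 0.507 , -0.3774]), 'ang': 119.9, 'L': 0.017, 'W': 0.008, 'heavy': array([ 0.5 , -0.87])}
```

>>> servo_tool(series="1 0 0.015 -0.001 0 0 0;1 0 0.03 -0.001 0 0 -0.3;1 -0.001 0.045 -0.001 0 0 -0.6;1 -0.001 0.06 -0.001 0 0 -0.9;1 -0.0015 0.075 -0.001 0 0 -0.9;1 -0.0015 0.085 -0.001 0 0 -0.9;1 -0.0015 0.09 -0.001 0 0 -0.9;1 -0.0015 0.092 -0.001 0 0 -0.9;1 -0.0015 0.092 -0.001 0 0 -0.9;1 -0.0015 0.092 -0.001 0 0 -0.9")

```text
time_s: 4.32
eef_pos: [0.5772, -0.2343, 0.0704]
eef_rot: [-0.001, 0.656, 0.754, -0.0]
wrist_force: [0.3, 0.5, -6.7]
opening: 0.186
grasp_force: 59.8
```

```bash
python3 - <<'E'
from h import *
o=ctrl.get_obs();print(o["wrist_force"],o["torque"],o["grasp_force"],o["opening"])
p,y=st();print(p,y)
a=cam("top")["img"][205:290,340:500]; b=cam("scene")["img"][150:260,190:350]
a=cv2.resize(a,(800,425),interpolation=cv2.INTER_CUBIC);cv2.imwrite("pics/dock1.png",a[...,::-1])
b=cv2.resize(b,(800,550),interpolation=cv2.INTER_CUBIC);cv2.imwrite("pics/dock1s.png",b[...,::-1])
E
```

```text
[ 0.31975549  0.50632036 -6.72448963] [-0.01354334 -0.01122502 -0.02295624] 59.77918390184641 0.18619167723864538
[ 0.57719162 -0.23429763  0.07037344] 7.96103976007031
```

View pics/dock1.png

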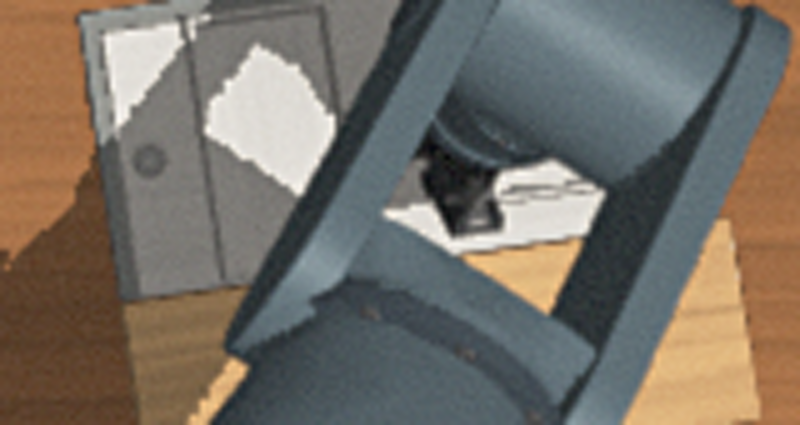

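View pics/dock1s.png

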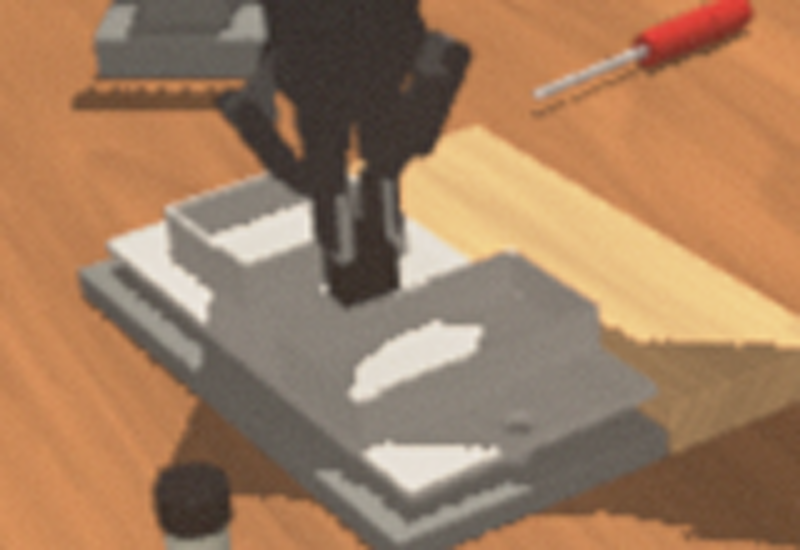

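The left hole is centred at pixel (370,237), over the pin's former position of (369.5,236.5). The plate is level and just clear of the pins, so I lower it.

>>> servo_tool(series="1 -0.001 0.0005 0 0 0 0;1 -0.001 0.0005 0.003 0 0 0;1 -0.001 0.0005 0.006 0 0 0;1 -0.001 0.0005 0.009 0 0 0;1 -0.001 0.0005 0.012 0 0 0;1 -0.001 0.0005 0.013 0 0 0;1 -0.001 0.0005 0.013 0 0 0;1 -0.001 0.0005 0.013 0 0 0")

```text
time_s: 5.08
eef_pos: [0.5784, -0.2356, 0.0592]
eef_rot: [-0.0, 0.656, 0.754, -0.0]
wrist_force: [-7.6, 2.7, 4.6]
opening: 0.191
grasp_force: 61.4
```

```bash
python3 - <<'E'
from h import *
o=ctrl.get_obs();print(o["wrist_force"],o["torque"],o["grasp_force"],o["opening"])
p,y=st();print(p,y)
E
```

```text
[-7.58982898  2.70776058  4.61840912] [ 0.38708416  0.69848667 -0.04369615] 61.371150612831116 0.19115541718714998
[ 0.57841106 -0.23560569  0.05923862] 7.959430656054804
```

>>> servo_tool(series="-1 -0.001 0.0005 0.013 0 0 0;-1 0 0 0.012 0 0 0;-1 0 0 0.012 0 0 0;-1 0 0 0.012 0 0 0;-1 0 0 0.012 0 0 0;-1 0 0 0.012 0 0 0;-1 0 0 -0.03 0 0 0;-1 0 0 -0.07 0 0 0;-1 0 0 -0.11 0 0 0;-1 0 0 -0.15 0 0 0;-1 0 0 -0.18 0 0 0;-1 0 0 -0.18 0 0 0")

```text
time_s: 6.08
eef_pos: [0.5823, -0.2376, 0.2475]
eef_rot: [0.007, 0.656, 0.755, 0.001]
wrist_force: [0.6, -0.3, 0.9]
opening: 1.001
grasp_force: 0.0
```

```bash
python3 - <<'E'
from h import *
p,y=st();print(p,y)
# go to above lever 2 at (.571,.13)
plan(p,y,[(.48,.10,.23,60)])
s=cam("scene");W=cloud(s)
b=cv2.resize(s["img"][150:260,190:350],(800,550),interpolation=cv2.INTER_CUBIC);cv2.imwrite("pics/dock2s.png",b[...,::-1])
E
```

```text
[ 0.58232458 -0.23762058  0.24748378] 7.982135307291521
0.3486 -0.0544 0.0175 0 0 -52.0   rows 8.5
```

View pics/dock2s.png

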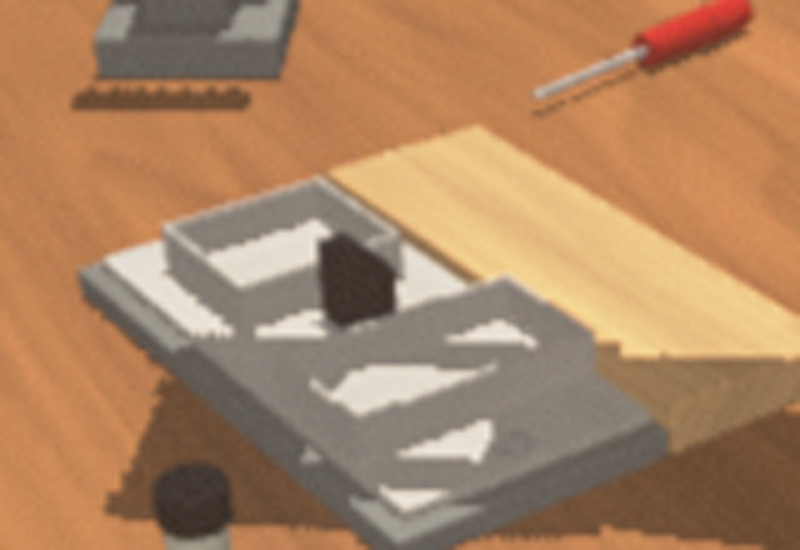

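The plate lies flat and docked, with only the pin tip visible in the left hole. I go above the first lever and recheck everything from there.

```bash
python3 - <<'E'
from h import *
p,y=st();plan(p,y,[(.571,.131,.14,-77.2)])
E
```

```text
0.3658 0.0410 0.1037 0 0 85.2   rows 11.9
```

>>> servo_tool(series="-0.2 0.366 0.041 0.05 0 0 85;-0.2 0.366 0.041 0.1 0 0 85;-0.2 0.366 0.041 0.1 0 0 85;-0.2 0.366 0.041 0.1 0 0 85;-0.2 0.366 0.041 0.1 0 0 85;-0.2 0.366 0.041 0.1 0 0 85;-0.2 0.366 0.041 0.1 0 0 85;-0.2 0.366 0.041 0.1 0 0 85;-0.2 0.366 0.041 0.1 0 0 85;-0.2 0.366 0.041 0.1 0 0 85;-0.2 0.366 0.041 0.1 0 0 85;-0.2 0.366 0.041 0.1 0 0 85")

```text
time_s: 7.13
eef_pos: [0.5669, 0.1345, 0.1359]
eef_rot: [-0.0, 0.992, 0.125, -0.002]
wrist_force: [-1.0, -0.8, -1.1]
opening: 0.596
grasp_force: 0.0
```

>>> servo_tool(series="-0.2 0 0 0 0 0 0;-0.2 0 0 0 0 0 0;-0.2 0 0 0 0 0 0")

```text
time_s: 7.38
eef_pos: [0.5684, 0.1323, 0.1375]
eef_rot: [-0.0, 0.992, 0.128, -0.0]
wrist_force: [-0.6, -0.3, -0.2]
opening: 0.599
grasp_force: 0.0
```

```bash
cat >> h.py <<'E'
def items(c):
    hsv=cv2.cvtColor(c["img"],cv2.COLOR_RGB2HSV); S=hsv[...,1].astype(int);V=hsv[...,2].astype(int)
    for k,m,b,z in(("lev",(S<35)&(V>130),(140,190,340,265),.009),("shoe",(S<80)&(V<115),(150,262,290,320),.014)):
        for o in blobs(c,m.astype(np.uint8),b,z,60):
            if o["W"]<.025 and o["L"]<.13: print(k,{q:o[q] for q in("uv","n","p","mid","ang","L","W")})
E
python3 - <<'E'
from h import *
p,y=st();print(p,y)
plan(p,y,[(.571,.1308,.029,-77.2)])
c=cam("top");items(c)
W=cloud(c)
b=cv2.resize(c["img"][195:300,350:500],(800,560),interpolation=cv2.INTER_CUBIC);cv2.imwrite("pics/dock3.png",b[...,::-1])
for u,v in((390,250),(455,240),(373,237),(420,270),(440,215)): print((u,v),W[v,u].round(4))
E
```

```text
[0.56837245 0.13233731 0.13753411] -75.33901494917718
0.0022 0.0022 0.1085 0 0 1.9   rows 2.6
lev {'uv': array([176.8, 229. ]), 'n': 227, 'p': array([0.5823, 0.4131]), 'mid': array([0.5859, 0.4137]), 'ang': -170.5, 'L': 0.109, 'W': 0.016}
lev {'uv': array([241. , 246.3]), 'n': 90, 'p': array([0.5354, 0.2405]), 'mid': array([0.5357, 0.2403]), 'ang': 161.9, 'L': 0.039, 'W': 0.017}
shoe {'uv': array([178.3, 291.9]), 'n': 123, 'p': array([0.4149, 0.4047]), 'mid': array([0.4154, 0.4045]), 'ang': 157.8, 'L': 0.063, 'W': 0.015}
(390, 250) [ 0.524  -0.1541  0.0225]
(455, 240) [ 0.5499 -0.3253  0.0198]
(373, 237) [ 0.5585 -0.11    0.0202]
(420, 270) [ 0.4714 -0.2316  0.0239]
(440, 215) [ 0.6158 -0.2863  0.0231]
```

View pics/dock3.png

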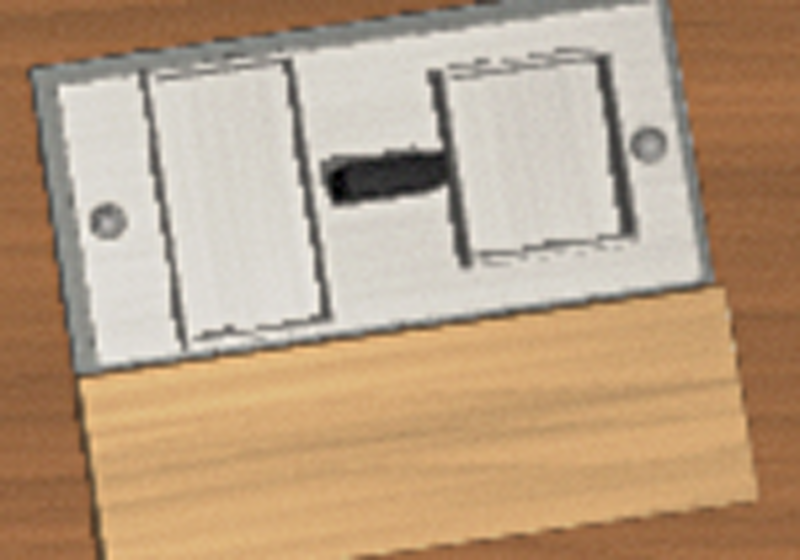

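The plate is docked, with pins visible in both holes at crop (108,221) and (649,145). The tray outlines centre at about (237,199) for the long one and (535,157) for the square one. Next is the lever A grasp.

>>> servo_tool(series="-0.2 0.002 0.002 0.04 0 0 1.9;-0.2 0.002 0.002 0.08 0 0 1.9;-0.2 0.002 0.002 0.1 0 0 1.9;-0.2 0.002 0.002 0.1085 0 0 1.9;-0.2 0.002 0.002 0.1085 0 0 1.9;1 0.002 0.002 0.1085 0 0 1.9;1 0.002 0.002 0.1085 0 0 1.9;1 0.002 0.002 0.1085 0 0 1.9;1 0.002 0.002 0.1085 0 0 1.9;1 0.002 0.002 0.1085 0 0 1.9;1 0.002 0.002 0.1085 0 0 1.9")

```text
time_s: 8.35
eef_pos: [0.5716, 0.1312, 0.0304]
eef_rot: [0.0, 0.994, 0.11, 0.001]
wrist_force: [0.6, 0.1, -0.4]
opening: -0.001
grasp_force: 0.0
```

```bash
cat >> h.py <<'E'
DY=7.95
def dock(x,y):
    a=np.radians(DY); return np.array([.578+x*np.cos(a)-y*np.sin(a),-.2337+x*np.sin(a)+y*np.cos(a)])
E
python3 - <<'E'
from h import *
c=cam("top"); 
for u,v in((394.5,232.3),(450.2,224.4)): print(ray(c,u,v,.036))
print(dock(0,71e-3),dock(0,-76e-3))
o=ctrl.get_obs();print(o["wrist_force"],o["opening"],o["grasp_force"])
p,y=st();print(p,y)
# lever centroid held ~4mm behind mid (mid toward +x)
t=dock(-.004,.071-.021)
plan(p,y,[(p[0],p[1],.15,-82),(*t,.15,-82)])
plan((*t,.15),-82,[(*t,.075,-82)])
E
```

```text
[ 0.56953281 -0.16459211  0.036     ]
[ 0.58967198 -0.3094281   0.036     ]
[ 0.56818007 -0.16338237] [ 0.58851147 -0.30896957]
[-0.55785575  1.06191737 -0.47901834] -0.0022980860966059706 0.0
[0.57141701 0.13122416 0.03012338] -77.41312813174147
0.0000 0.0000 -0.1199 0 0 4.6   rows 2.9
-0.0730 0.3074 -0.1199 0 0 4.6   rows 7.6
0.0000 0.0000 0.0750 0 0 0.0   rows 1.8
```

The fingers shut fully, so the grasp missed. I rise and look.

>>> servo_tool(series="1 0 0 -0.04 0 0 0;-0.2 0.04 0 -0.08 0 0 0;-0.2 0.08 0 -0.12 0 0 0;-0.2 0.12 0 -0.15 0 0 0;-0.2 0.08 0.04 -0.17 0 0 0;-0.2 0.06 0.08 -0.17 0 0 0;-0.2 0.03 0.12 -0.17 0 0 0;-0.2 0 0.16 -0.17 0 0 0;-0.2 0 0.16 -0.17 0 0 0;-0.2 0 0.16 -0.17 0 0 0")

```text
time_s: 9.23
eef_pos: [0.6042, -0.0304, 0.1999]
eef_rot: [0.001, 0.994, 0.107, -0.001]
wrist_force: [0.5, 0.8, -0.3]
opening: 0.602
grasp_force: 0.0
```

```bash
python3 - <<'E'
from h import *
p,y=st();print(p,y)
c=cam("top");items(c)
b=cv2.resize(c["img"][180:320,150:350],(800,560),interpolation=cv2.INTER_CUBIC);cv2.imwrite("pics/lev1.png",b[...,::-1])
E
```

```text
[ 0.60416559 -0.03037914  0.19985941] -77.69515011506033
lev {'uv': array([176.8, 228.9]), 'n': 227, 'p': array([0.5827, 0.4132]), 'mid': array([0.5859, 0.4137]), 'ang': -170.5, 'L': 0.109, 'W': 0.016}
lev {'uv': array([282.1, 232.8]), 'n': 239, 'p': array([0.5713, 0.131 ]), 'mid': array([0.5746, 0.1317]), 'ang': -167.2, 'L': 0.109, 'W': 0.017}
lev {'uv': array([244.3, 234.6]), 'n': 236, 'p': array([0.5666, 0.2319]), 'mid': array([0.5696, 0.2311]), 'ang': 164.3, 'L': 0.11, 'W': 0.017}
shoe {'uv': array([244.2, 284.6]), 'n': 114, 'p': array([0.4338, 0.2303]), 'mid': array([0.4339, 0.2304]), 'ang': -150.5, 'L': 0.063, 'W': 0.014}
shoe {'uv': array([178.3, 292. ]), 'n': 120, 'p': array([0.4148, 0.4049]), 'mid': array([0.415 , 0.4049]), 'ang': 157.7, 'L': 0.062, 'W': 0.015}
```

View pics/lev1.png

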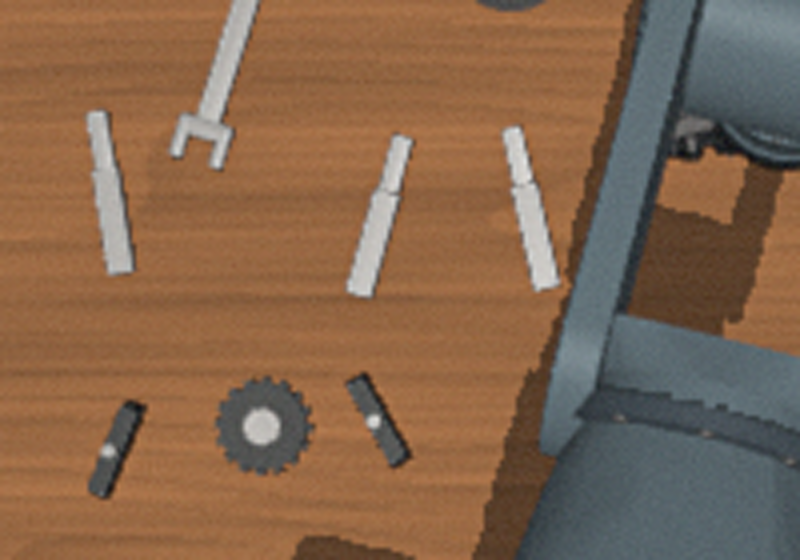

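Lever A hasn't moved and is at crop (530,210). The tips passed over it, so I go about 6 mm deeper.

```bash
python3 - <<'E'
from h import *
p,y=st()
plan(p,y,[(.570,.1308,.07,-77.2),(.570,.1308,.024,-77.2)])
E
```

```text
-0.0004 -0.1626 0.1299 0 0 -0.5   rows 5.0
-0.0004 -0.1626 0.1759 0 0 -0.5   rows 1.1
```

>>> servo_tool(series="-0.2 0 -0.163 0.13 0 0 -0.5;-0.2 0 -0.163 0.13 0 0 -0.5;-0.2 0 -0.163 0.13 0 0 -0.5;-0.2 0 -0.163 0.13 0 0 -0.5;-0.2 0 -0.163 0.13 0 0 -0.5;-0.2 0 -0.163 0.13 0 0 -0.5;-0.2 0 -0.163 0.13 0 0 -0.5;-0.2 0 -0.163 0.13 0 0 -0.5;-0.2 0 -0.163 0.155 0 0 -0.5;-0.2 0 -0.163 0.175 0 0 -0.5;-0.2 0 -0.163 0.175 0 0 -0.5;-0.2 0 -0.163 0.175 0 0 -0.5")

```text
time_s: 10.28
eef_pos: [0.5709, 0.1332, 0.025]
eef_rot: [0.0, 0.994, 0.113, -0.0]
wrist_force: [-0.2, 0.1, 0.6]
opening: 0.598
grasp_force: 0.0
```

>>> servo_tool(series="1 0 0 0 0 0 0;1 0 0 0 0 0 0;1 0 0 0 0 0 0;1 0 0 0 0 0 0;1 0 0 0 0 0 0;1 0 0 0 0 0 0;1 0 0 0 0 0 0")

```text
time_s: 10.87
eef_pos: [0.5705, 0.1341, 0.0248]
eef_rot: [0.0, 0.993, 0.114, 0.0]
wrist_force: [-0.0, -0.1, -0.2]
opening: -0.001
grasp_force: 0.0
```

```bash
python3 - <<'E'
from h import *
o=ctrl.get_obs();print(o["wrist_force"],o["opening"],o["grasp_force"])
p,y=st();print(p,y)
t=dock(-.004,.071-.021)
plan(p,y,[(p[0],p[1],.13,-82),(*t,.13,-82)])
plan((*t,.13),-82,[(*t,.073,-82)])
E
```

```text
[-0.01698083 -0.07050288 -0.23971363] -0.0007021110134881449 0.0
[0.57053152 0.1341486  0.02476002] -76.92041666098024
0.0000 0.0000 -0.1052 0 0 5.1   rows 2.5
-0.0755 0.3098 -0.1052 0 0 5.1   rows 7.6
0.0000 0.0000 0.0570 0 0 0.0   rows 1.4
```

```bash
python3 - <<'E'
from h import *
c=cam("scene")
b=cv2.resize(c["img"][230:410,270:510],(800,600),interpolation=cv2.INTER_CUBIC);cv2.imwrite("pics/lev2.png",b[...,::-1])
E
```

```text
(no output)
```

View pics/lev2.png

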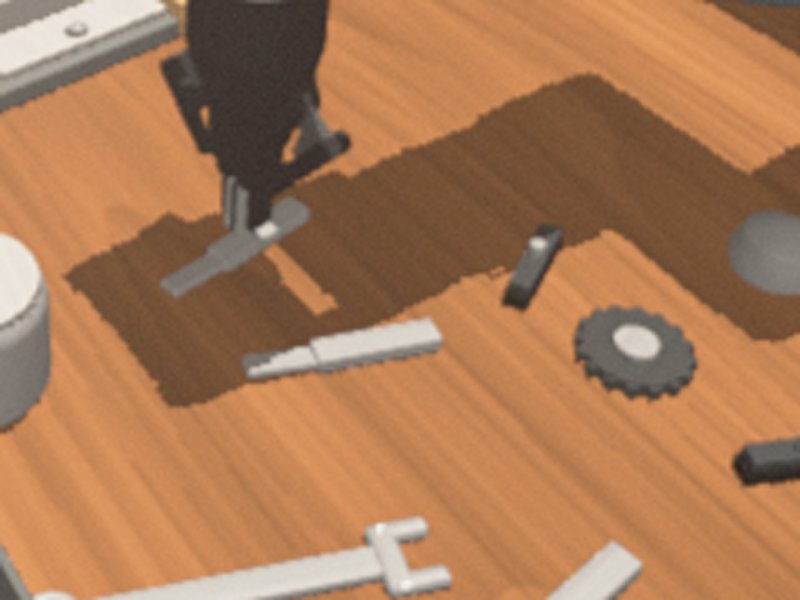

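The shut fingers at crop (245,215) appear to stand on or just behind the lever. I check with scene depth.

```bash
python3 - <<'E'
from h import *
c=cam("scene");W=cloud(c);V=c["img"].max(2)
for v in range(280,312,2): print(v,[ (int(V[v,u]),*(W[v,u]*1000).round().astype(int).tolist()) for u in (338,342,346,350,354)])
for u,v in((300+15,305),(345,303),(355,295)): print(ray(c,u,v,.01))
E
```

```text
280 [(60, 583, 133, 68), (62, 581, 144, 76), (60, 577, 151, 78), (58, 570, 153, 77), (55, 574, 172, 92)]
282 [(66, 582, 133, 63), (62, 581, 145, 71), (61, 577, 151, 73), (58, 576, 163, 81), (59, 575, 174, 89)]
284 [(114, 583, 134, 60), (61, 582, 146, 68), (61, 577, 151, 69), (58, 577, 165, 79), (59, 576, 175, 85)]
286 [(113, 583, 134, 54), (100, 579, 142, 59), (59, 576, 151, 64), (58, 578, 166, 76), (57, 574, 174, 79)]
288 [(111, 581, 132, 48), (125, 581, 145, 57), (57, 575, 150, 58), (60, 575, 162, 67), (107, 520, 101, 0)]
290 [(119, 582, 133, 44), (127, 579, 142, 49), (58, 576, 151, 54), (62, 565, 148, 48), (117, 530, 115, 10)]
292 [(121, 583, 135, 40), (128, 580, 144, 46), (59, 575, 150, 48), (61, 564, 147, 42), (121, 535, 121, 11)]
294 [(121, 583, 135, 36), (128, 580, 144, 41), (60, 575, 150, 44), (61, 563, 147, 36), (125, 537, 124, 8)]
296 [(126, 583, 136, 31), (128, 579, 144, 36), (56, 574, 150, 38), (135, 548, 127, 10), (122, 541, 131, 10)]
298 [(117, 566, 111, 0), (129, 579, 144, 30), (83, 573, 148, 31), (221, 552, 132, 10), (129, 542, 132, 6)]
300 [(117, 576, 126, 11), (126, 578, 143, 25), (124, 562, 133, 10), (191, 554, 136, 8), (120, 543, 134, 3)]
302 [(125, 578, 129, 9), (124, 572, 134, 10), (130, 564, 137, 9), (126, 553, 135, 3), (109, 545, 137, 1)]
304 [(125, 580, 133, 7), (125, 576, 140, 11), (128, 565, 139, 6), (158, 555, 138, 0), (137, 548, 142, 0)]
306 [(124, 585, 140, 9), (132, 577, 143, 9), (123, 565, 139, 0), (191, 559, 145, 2), (188, 551, 146, -1)]
308 [(131, 587, 144, 9), (122, 577, 142, 3), (117, 567, 143, -1), (122, 560, 146, -2), (193, 553, 150, -1)]
310 [(127, 587, 144, 3), (110, 577, 144, -1), (118, 571, 148, 0), (120, 564, 152, 0), (195, 557, 156, 0)]
[0.62222694 0.11573115 0.01      ]
[0.56829165 0.13960134 0.01      ]
[0.53774422 0.12929873 0.01      ]
```

Depth puts the fingertips at z≈22 mm with the TCP at 25 mm, so the tips are almost at the TCP rather than 25 mm ahead. I open and go lower, watching force.

>>> servo_tool(series="-0.2 0 0 0 0 0 0;-0.2 0 -0.003 0 0 0 0;-0.2 0 -0.003 0 0 0 0;-0.2 0 -0.003 0 0 0 0;-0.2 0 -0.003 0.004 0 0 0;-0.2 0 -0.003 0.008 0 0 0;-0.2 0 -0.003 0.012 0 0 0;-0.2 0 -0.003 0.012 0 0 0")

```text
time_s: 11.63
eef_pos: [0.5688, 0.1369, 0.0113]
eef_rot: [-0.0, 0.994, 0.114, -0.001]
wrist_force: [-0.7, -0.1, -0.2]
opening: 0.603
grasp_force: 0.0
```

>>> servo_tool(series="1 0 0 0 0 0 0;1 0 0 0 0 0 0;1 0 0 0 0 0 0;1 0 0 0 0 0 0;1 0 0 0 0 0 0;1 0 0 0 0 0 0;1 0 0 0 0 0 0")

```text
time_s: 12.22
eef_pos: [0.5699, 0.137, 0.0127]
eef_rot: [0.0, 0.993, 0.114, 0.0]
wrist_force: [-0.3, 0.2, 0.6]
opening: -0.002
grasp_force: 0.0
```

>>> servo_tool(series="-0.2 0 0 0 0 0 0;-0.2 0 0.006 0 0 0 0;-0.2 0 0.006 0 0 0 0;-0.2 0 0.006 0 0 0 0;-0.2 0 0.006 0.002 0 0 0;-0.2 0 0.006 0.005 0 0 0;-0.2 0 0.006 0.007 0 0 0;-0.2 0 0.006 0.007 0 0 0")

```text
time_s: 12.88
eef_pos: [0.5706, 0.1312, 0.0048]
eef_rot: [-0.0, 0.993, 0.114, -0.001]
wrist_force: [0.1, -0.5, -0.2]
opening: 0.6
grasp_force: 0.0
```

>>> servo_tool(series="1 0 0 0 0 0 0;1 0 0 0 0 0 0;1 0 0 0 0 0 0;1 0 0 0 0 0 0;1 0 0 0 0 0 0;1 0 0 0 0 0 0;1 0 0 0 0 0 0")

```text
time_s: 13.47
eef_pos: [0.5715, 0.1312, 0.0059]
eef_rot: [0.0, 0.993, 0.114, 0.0]
wrist_force: [-1.1, -0.4, 2.8]
opening: 0.181
grasp_force: 59.0
```

Gripped (opening 0.18). Now I plan the transfer to the outer slot of the long tray.

```bash
python3 - <<'E'
from h import *
p,y=st();print(p,y)
t=dock(-.004,.071+.0215);print(t)
plan(p,y,[(p[0],p[1],.12,y),(*t,.12,-82)])
E
```

```text
[0.57149991 0.13122105 0.00593101] -76.92175014014498
[ 0.56124487 -0.14264224]
0.0000 0.0000 -0.1141 0 0 0.0   rows 2.7
-0.0720 0.2644 -0.1141 0 0 5.1   rows 6.6
```

>>> servo_tool(series="1 0 0 -0.04 0 0 0;1 0 0 -0.08 0 0 0;1 0 0 -0.114 0 0 0;1 -0.01 0.03 -0.114 0 0 2;1 -0.02 0.07 -0.114 0 0 5;1 -0.031 0.11 -0.114 0 0 5;1 -0.042 0.15 -0.114 0 0 5;1 -0.053 0.19 -0.114 0 0 5;1 -0.063 0.23 -0.114 0 0 5;1 -0.072 0.264 -0.114 0 0 5;1 -0.072 0.264 -0.114 0 0 5;1 -0.072 0.264 -0.114 0 0 5")

```text
time_s: 14.47
eef_pos: [0.5603, -0.1442, 0.1192]
eef_rot: [-0.0, 0.998, 0.068, -0.0]
wrist_force: [1.2, -0.1, -0.2]
opening: 0.178
grasp_force: 61.9
```

>>> servo_tool(series="1 0 0 0 0 0 0;1 0 0 0 0 0 0")

```text
time_s: 14.63
eef_pos: [0.5605, -0.1408, 0.1192]
eef_rot: [-0.0, 0.997, 0.071, -0.0]
wrist_force: [0.3, 0.1, -0.9]
opening: 0.182
grasp_force: 61.9
```

```bash
python3 - <<'E'
from h import *
o=ctrl.get_obs();print(o["opening"],o["grasp_force"])
p,y=st();print(p,y)
t=dock(-.004,.071+.0215)
plan(p,y,[(*t,.051,-82)])
E
```

```text
0.18235834800613746 61.940016746520996
[ 0.56047168 -0.14084351  0.11917535] -81.85703246766477
0.0005 0.0019 0.0682 0 0 0.1   rows 1.6
```

>>> servo_tool(series="1 0.0005 0.002 0.03 0 0 0;1 0.0005 0.002 0.055 0 0 0;1 0.0005 0.002 0.068 0 0 0;1 0.0005 0.002 0.068 0 0 0;1 0.0005 0.002 0.068 0 0 0;0.3 0.0005 0.002 0.068 0 0 0;0.3 0.0005 0.002 0.068 0 0 0;0.3 0.0005 0.002 0.068 0 0 0;0.3 0.0005 0.002 0.04 0 0 0;0.3 0.0005 0.002 0.01 0 0 0;0.3 0.0005 0.002 -0.02 0 0 0;0.3 0.0005 0.002 -0.02 0 0 0")

```text
time_s: 15.63
eef_pos: [0.5653, -0.1458, 0.1465]
eef_rot: [0.003, 0.997, 0.071, 0.005]
wrist_force: [1.6, -0.7, 1.1]
opening: 0.35
grasp_force: 0.0
```

```bash
python3 - <<'E'
from h import *
p,y=st();print(p,y,ctrl.get_obs()["opening"])
c=cam("top");items(c)
plan(p,y,[(.566,.232,.12,-105.7)])
E
```

```text
[ 0.5653298  -0.1457646   0.14649072] -81.90708778304622 0.3499297759309024
lev {'uv': array([176.8, 228.9]), 'n': 227, 'p': array([0.5827, 0.4132]), 'mid': array([0.5859, 0.4137]), 'ang': -170.5, 'L': 0.109, 'W': 0.016}
lev {'uv': array([244.3, 234.6]), 'n': 242, 'p': array([0.5668, 0.2318]), 'mid': array([0.5696, 0.2311]), 'ang': 164.4, 'L': 0.11, 'W': 0.017}
shoe {'uv': array([244.2, 284.6]), 'n': 112, 'p': array([0.434 , 0.2304]), 'mid': array([0.4341, 0.2305]), 'ang': -150.5, 'L': 0.063, 'W': 0.014}
shoe {'uv': array([178.4, 291.8]), 'n': 120, 'p': array([0.4154, 0.4046]), 'mid': array([0.4154, 0.4046]), 'ang': 157.4, 'L': 0.063, 'W': 0.015}
0.0538 -0.3739 0.0265 0 0 23.8   rows 9.1
```

>>> servo_tool(series="-0.2 0.054 -0.377 0.02 0 0 23.8;-0.2 0.054 -0.377 0.02 0 0 23.8;-0.2 0.054 -0.377 0.02 0 0 23.8;-0.2 0.054 -0.377 0.02 0 0 23.8;-0.2 0.054 -0.377 0.02 0 0 23.8;-0.2 0.054 -0.377 0.02 0 0 23.8;-0.2 0.054 -0.377 0.02 0 0 23.8;-0.2 0.054 -0.377 0.02 0 0 23.8;-0.2 0.054 -0.377 0.02 0 0 23.8;-0.2 0.054 -0.377 0.02 0 0 23.8;-0.2 0.054 -0.377 0.02 0 0 23.8;-0.2 0.054 -0.377 0.02 0 0 23.8")

```text
time_s: 16.68
eef_pos: [0.5611, 0.2371, 0.1184]
eef_rot: [0.001, 0.991, -0.136, -0.001]
wrist_force: [0.1, -0.3, -0.1]
opening: 0.599
grasp_force: 0.0
```

>>> servo_tool(series="-0.2 0 0 0 0 0 0;-0.2 0 0 0 0 0 0")

```text
time_s: 16.85
eef_pos: [0.5621, 0.2351, 0.1192]
eef_rot: [0.0, 0.99, -0.138, -0.0]
wrist_force: [0.3, -0.4, 1.6]
opening: 0.599
grasp_force: 0.0
```

```bash
python3 - <<'E'
from h import *
p,y=st();print(p,y,ctrl.get_obs()["opening"])
plan(p,y,[(.566,.232,.006,-105.7)])
c=cam("top")
b=cv2.resize(c["img"][195:300,350:500],(800,560),interpolation=cv2.INTER_CUBIC);cv2.imwrite("pics/tray1.png",b[...,::-1])
E
```

```text
[0.56210805 0.23509329 0.11924458] -105.82513048326453 0.5994456729220423
0.0046 0.0019 0.1132 0 0 -0.1   rows 2.7
```

View pics/tray1.png

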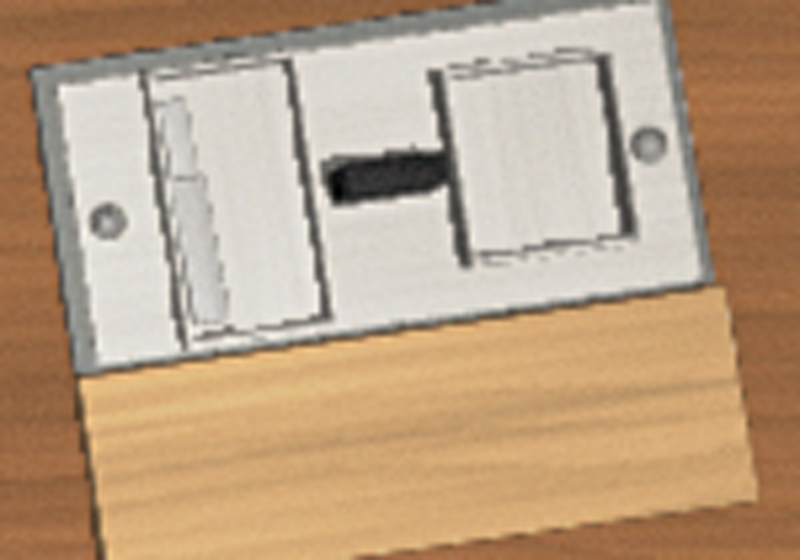

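Lever A lies flat along the outer wall at crop (165–225, 95–325). The plate is still docked. Next is the lever B grasp.

>>> servo_tool(series="-0.2 0.0045 0.002 0.04 0 0 0;-0.2 0.0045 0.002 0.08 0 0 0;-0.2 0.0045 0.002 0.1 0 0 0;-0.2 0.0045 0.002 0.113 0 0 0;-0.2 0.0045 0.002 0.113 0 0 0;-0.2 0.0045 0.002 0.113 0 0 0;1 0.0045 0.002 0.113 0 0 0;1 0.0045 0.002 0.113 0 0 0;1 0.0045 0.002 0.113 0 0 0;1 0.0045 0.002 0.113 0 0 0;1 0.0045 0.002 0.113 0 0 0;1 0.0045 0.002 0.113 0 0 0")

```text
time_s: 17.9
eef_pos: [0.5675, 0.2338, 0.0089]
eef_rot: [-0.0, 0.991, -0.137, 0.002]
wrist_force: [-0.5, -2.0, 6.3]
opening: 0.176
grasp_force: 58.5
```

```bash
python3 - <<'E'
from h import *
p,y=st();print(p,y)
t=dock(-.003,.071-.0005)
plan(p,y,[(p[0],p[1],.12,y),(*t,.12,-82)])
E
```

```text
[0.56747288 0.23381601 0.00894958] -105.70263522718221
0.0000 0.0000 -0.1111 0 0 0.0   rows 2.7
0.1056 0.3838 -0.1111 0 0 -23.7   rows 9.5
```

>>> servo_tool(series="1 0 0 -0.03 0 0 0;1 0 0 -0.07 0 0 0;1 0 0 -0.111 0 0 0;1 0.01 0.04 -0.111 0 0 -4;1 0.02 0.08 -0.111 0 0 -10;1 0.03 0.12 -0.111 0 0 -16;1 0.04 0.16 -0.111 0 0 -22;1 0.05 0.2 -0.111 0 0 -23.7;1 0.06 0.24 -0.111 0 0 -23.7;1 0.075 0.28 -0.111 0 0 -23.7;1 0.09 0.32 -0.111 0 0 -23.7;1 0.1 0.355 -0.111 0 0 -23.7")

```text
time_s: 18.9
eef_pos: [0.5665, -0.1379, 0.119]
eef_rot: [0.001, 0.998, 0.069, 0.001]
wrist_force: [0.4, -0.2, -1.3]
opening: 0.173
grasp_force: 58.7
```

>>> servo_tool(series="1 0 0.02 0 0 0 0;1 0 0.02 0 0 0 0;1 0 0.02 0 0 0 0;1 0 0.02 0 0 0 0")

```text
time_s: 19.23
eef_pos: [0.5686, -0.1544, 0.118]
eef_rot: [-0.0, 0.998, 0.07, 0.0]
wrist_force: [-0.0, 0.1, -1.0]
opening: 0.177
grasp_force: 58.7
```

```bash
python3 - <<'E'
from h import *
p,y=st();print(p,y,ctrl.get_obs()["opening"])
t=dock(-.003,.071-.0005)
plan(p,y,[(*t,.042,-82)])
E
```

```text
[ 0.56857914 -0.15442334  0.1179669 ] -82.0210577695632 0.17650295332493596
-0.0046 0.0093 0.0760 0 0 -0.0   rows 1.8
```

>>> servo_tool(series="1 -0.0045 0.0095 0.03 0 0 0;1 -0.0045 0.0095 0.055 0 0 0;1 -0.0045 0.0095 0.07 0 0 0;1 -0.0045 0.0095 0.076 0 0 0;1 -0.0045 0.0095 0.076 0 0 0;1 -0.0045 0.0095 0.076 0 0 0;0.3 -0.0045 0.0095 0.076 0 0 0;0.3 -0.0045 0.0095 0.076 0 0 0;0.3 -0.0045 0.0095 0.076 0 0 0;0.3 -0.0045 0.0095 0.04 0 0 0;0.3 -0.0045 0.0095 0.01 0 0 0;0.3 -0.0045 0.0095 0 0 0 0")

```text
time_s: 20.23
eef_pos: [0.5682, -0.1665, 0.1229]
eef_rot: [0.002, 0.998, 0.07, 0.003]
wrist_force: [0.9, -1.0, 1.0]
opening: 0.353
grasp_force: 0.0
```

```bash
python3 - <<'E'
from h import *
p,y=st();print(p,y,ctrl.get_obs()["opening"])
c=cam("top");items(c)
t=dock(-.003,.0705)
w=np.array([.5859,.4137])-.024*np.array([.986,.166]); print(w)
plan((*t,.118),-82,[(*w,.12,-80.4)])
E
```

```text
[ 0.56820462 -0.16646899  0.1229233 ] -82.0208616831699 0.3530402794597974
lev {'uv': array([176.9, 228.9]), 'n': 227, 'p': array([0.5826, 0.413 ]), 'mid': array([0.5857, 0.4136]), 'ang': -170.6, 'L': 0.109, 'W': 0.016}
shoe {'uv': array([244.2, 284.6]), 'n': 112, 'p': array([0.434 , 0.2304]), 'mid': array([0.4341, 0.2305]), 'ang': -150.5, 'L': 0.063, 'W': 0.014}
shoe {'uv': array([178.4, 291.8]), 'n': 122, 'p': array([0.4154, 0.4045]), 'mid': array([0.4154, 0.4045]), 'ang': 157.5, 'L': 0.063, 'W': 0.015}
[0.562236 0.409716]
0.0769 -0.5688 -0.0020 0 0 -1.6   rows 13.8
```

>>> servo_tool(series="-0.2 0.077 -0.569 -0.002 0 0 -1.6;-0.2 0.077 -0.569 -0.002 0 0 -1.6;-0.2 0.077 -0.569 -0.002 0 0 -1.6;-0.2 0.077 -0.569 -0.002 0 0 -1.6;-0.2 0.077 -0.569 -0.002 0 0 -1.6;-0.2 0.077 -0.569 -0.002 0 0 -1.6;-0.2 0.077 -0.569 -0.002 0 0 -1.6;-0.2 0.077 -0.569 -0.002 0 0 -1.6;-0.2 0.077 -0.569 -0.002 0 0 -1.6;-0.2 0.077 -0.569 -0.002 0 0 -1.6;-0.2 0.077 -0.569 -0.002 0 0 -1.6;-0.2 0.077 -0.569 -0.002 0 0 -1.6")

```text
time_s: 21.28
eef_pos: [0.5623, 0.3368, 0.1185]
eef_rot: [0.0, 0.997, 0.083, -0.0]
wrist_force: [0.9, 0.2, -0.6]
opening: 0.603
grasp_force: 0.0
```

>>> servo_tool(series="-0.2 0.009 -0.068 0 0 0 0;-0.2 0.009 -0.068 0 0 0 0;-0.2 0.009 -0.068 0 0 0 0;-0.2 0.009 -0.068 0 0 0 0;-0.2 0.009 -0.068 0 0 0 0")

```text
time_s: 21.7
eef_pos: [0.5602, 0.4028, 0.1183]
eef_rot: [0.001, 0.996, 0.084, -0.001]
wrist_force: [-0.2, -1.2, -0.0]
opening: 0.6
grasp_force: 0.0
```

```bash
python3 - <<'E'
from h import *
p,y=st();print(p,y,ctrl.get_obs()["opening"])
plan(p,y,[(.562,.4095,.006,-80.5)])
c=cam("top")
b=cv2.resize(c["img"][195:300,350:500],(800,560),interpolation=cv2.INTER_CUBIC);cv2.imwrite("pics/tray2.png",b[...,::-1])
E
```

```text
[0.56020858 0.40281202 0.11825633] -80.40491511310655 0.6002645884775182
0.0029 -0.0063 0.1123 0 0 0.1   rows 2.7
```

View pics/tray2.png

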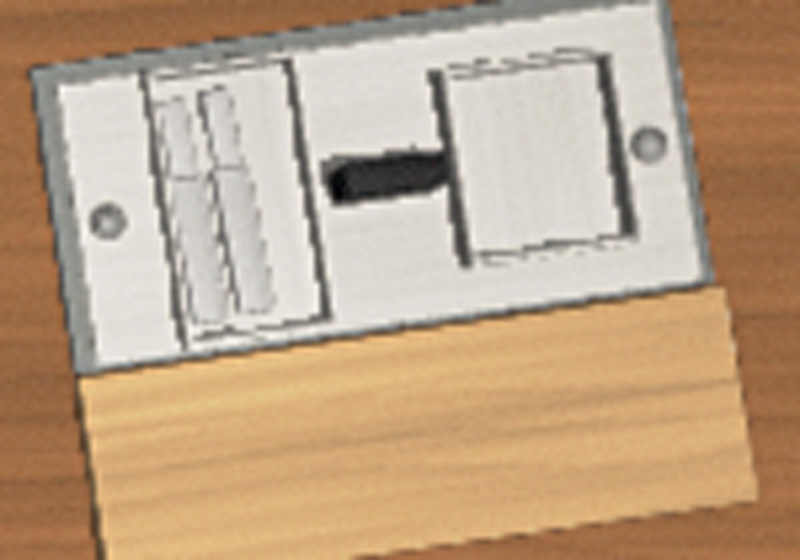

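Levers A and B lie side by side in the long tray (crop x 155–275), leaving a free slot on the bar side. Next is the lever C grasp.

>>> servo_tool(series="-0.2 0.003 -0.0065 0.04 0 0 0;-0.2 0.003 -0.0065 0.08 0 0 0;-0.2 0.003 -0.0065 0.1 0 0 0;-0.2 0.003 -0.0065 0.112 0 0 0;-0.2 0.003 -0.0065 0.112 0 0 0;-0.2 0.003 -0.0065 0.112 0 0 0;1 0.003 -0.0065 0.112 0 0 0;1 0.003 -0.0065 0.112 0 0 0;1 0.003 -0.0065 0.112 0 0 0;1 0.003 -0.0065 0.112 0 0 0;1 0.003 -0.0065 0.112 0 0 0;1 0.003 -0.0065 0.112 0 0 0")

```text
time_s: 22.75
eef_pos: [0.5642, 0.411, 0.0101]
eef_rot: [-0.001, 0.997, 0.084, 0.002]
wrist_force: [-0.7, -0.7, 6.1]
opening: 0.169
grasp_force: 58.6
```

```bash
python3 - <<'E'
from h import *
p,y=st();print(p,y)
t=dock(-.024,.0495)
print(t); plan(p,y,[(p[0],p[1],.12,y),(*t,.12,-82)])
E
```

```text
[0.5642357  0.41100482 0.01005457] -80.41405038785742
[ 0.54738437 -0.18799515]
0.0000 0.0000 -0.1099 0 0 0.0   rows 2.6
-0.1164 0.5878 -0.1099 0 0 1.6   rows 14.4
```

>>> servo_tool(series="1 0 0 -0.03 0 0 0;1 0 0 -0.07 0 0 0;1 0 0 -0.11 0 0 0;1 -0.006 0.03 -0.11 0 0 0;1 -0.014 0.07 -0.11 0 0 1.6;1 -0.022 0.11 -0.11 0 0 1.6;1 -0.03 0.15 -0.11 0 0 1.6;1 -0.038 0.19 -0.11 0 0 1.6;1 -0.046 0.23 -0.11 0 0 1.6;1 -0.054 0.27 -0.11 0 0 1.6;1 -0.062 0.31 -0.11 0 0 1.6;1 -0.07 0.35 -0.11 0 0 1.6")

```text
time_s: 23.75
eef_pos: [0.5518, 0.0518, 0.1184]
eef_rot: [0.0, 0.998, 0.07, 0.001]
wrist_force: [1.5, -0.6, -0.8]
opening: 0.17
grasp_force: 58.6
```

>>> servo_tool(series="1 -0.006 0.04 0 0 0 0;1 -0.012 0.08 0 0 0 0;1 -0.019 0.12 0 0 0 0;1 -0.025 0.16 0 0 0 0;1 -0.032 0.2 0 0 0 0;1 -0.038 0.225 0 0 0 0;1 -0.04 0.239 0 0 0 0;1 -0.04 0.239 0 0 0 0;1 -0.04 0.239 0 0 0 0;1 -0.04 0.239 0 0 0 0")

```text
time_s: 24.58
eef_pos: [0.5454, -0.1873, 0.1174]
eef_rot: [-0.0, 0.998, 0.07, -0.0]
wrist_force: [0.3, 1.0, -0.6]
opening: 0.163
grasp_force: 58.7
```

```bash
python3 - <<'E'
from h import *
p,y=st();print(p,y,ctrl.get_obs()["opening"])
t=dock(-.024,.0495)
plan(p,y,[(*t,.053,-82)])
c=cam("scene")
b=cv2.resize(c["img"][130:265,190:370],(800,600),interpolation=cv2.INTER_CUBIC);cv2.imwrite("pics/lc.png",b[...,::-1])
E
```

```text
[ 0.5453834  -0.18725985  0.11738938] -81.97078636445588 0.16327618452366532
0.0019 0.0010 0.0644 0 0 0.0   rows 1.5
```

View pics/lc.png

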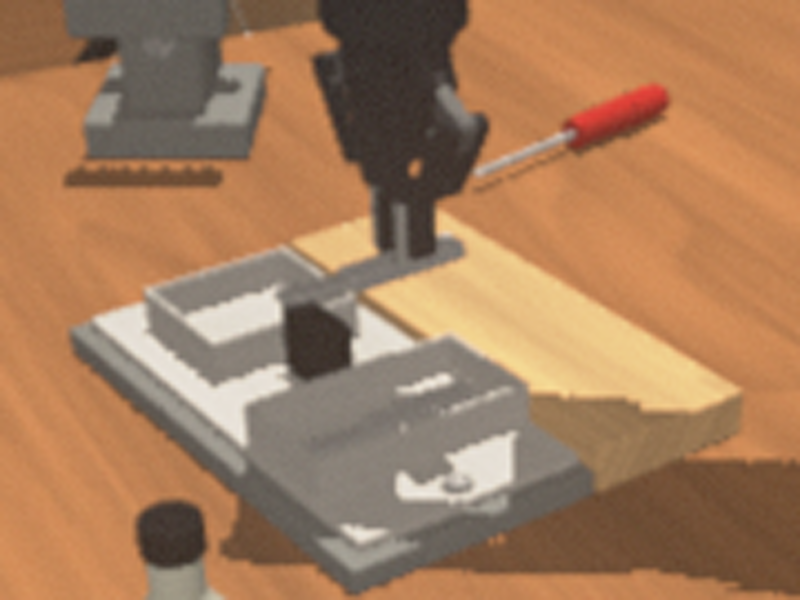

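The lever is held level, so I lower and release it.

>>> servo_tool(series="1 0.002 0.001 0.03 0 0 0;1 0.002 0.001 0.05 0 0 0;1 0.002 0.001 0.064 0 0 0;1 0.002 0.001 0.065 0 0 0;1 0.002 0.001 0.065 0 0 0;1 0.002 0.001 0.065 0 0 0;0.3 0.002 0.001 0.065 0 0 0;0.3 0.002 0.001 0.065 0 0 0;0.3 0.002 0.001 0.065 0 0 0;0.3 0.002 0.001 0.04 0 0 0;0.3 0.002 0.001 0.01 0 0 0;0.3 0.002 0.001 0 0 0 0")

```text
time_s: 25.63
eef_pos: [0.5496, -0.1907, 0.1218]
eef_rot: [0.002, 0.998, 0.07, 0.003]
wrist_force: [2.0, -1.4, 0.4]
opening: 0.35
grasp_force: 0.0
```

```bash
python3 - <<'E'
from h import *
p,y=st();print(p,y,ctrl.get_obs()["opening"])
c=cam("top");items(c)
t=dock(-.024,.0495)
plan((*t,.118),-82,[(.434,.2303,.12,-60.5)])
E
```

```text
[ 0.54961308 -0.19068609  0.12180194] -82.02841636608002 0.34996391214559164
shoe {'uv': array([244.3, 284.7]), 'n': 114, 'p': array([0.4336, 0.2301]), 'mid': array([0.434 , 0.2303]), 'ang': -150.2, 'L': 0.063, 'W': 0.014}
shoe {'uv': array([178.4, 291.8]), 'n': 122, 'p': array([0.4154, 0.4045]), 'mid': array([0.4154, 0.4045]), 'ang': 157.5, 'L': 0.063, 'W': 0.015}
-0.0541 -0.4300 -0.0020 0 0 -21.5   rows 10.4
```

>>> servo_tool(series="0.2 -0.054 -0.43 -0.002 0 0 -21.5;0.2 -0.054 -0.43 -0.002 0 0 -21.5;0.2 -0.054 -0.43 -0.002 0 0 -21.5;0.2 -0.054 -0.43 -0.002 0 0 -21.5;0.2 -0.054 -0.43 -0.002 0 0 -21.5;0.2 -0.054 -0.43 -0.002 0 0 -21.5;0.2 -0.054 -0.43 -0.002 0 0 -21.5;0.2 -0.054 -0.43 -0.002 0 0 -21.5;0.2 -0.054 -0.43 -0.002 0 0 -21.5;0.2 -0.054 -0.43 -0.002 0 0 -21.5;0.2 -0.054 -0.43 -0.002 0 0 -21.5;0.2 -0.054 -0.43 -0.002 0 0 -21.5")

```text
time_s: 26.68
eef_pos: [0.4325, 0.2321, 0.1188]
eef_rot: [-0.0, 0.967, 0.257, -0.0]
wrist_force: [0.1, 0.5, 0.6]
opening: 0.4
grasp_force: 0.0
```

>>> servo_tool(series="0.2 0 0 0 0 0 0;0.2 0 0 0 0 0 0;0.2 0 0 0 0 0 0")

```text
time_s: 26.93
eef_pos: [0.4347, 0.2278, 0.1191]
eef_rot: [0.0, 0.967, 0.254, -0.0]
wrist_force: [-0.0, -0.5, 0.1]
opening: 0.401
grasp_force: 0.0
```

```bash
python3 - <<'E'
from h import *
p,y=st();print(p,y,ctrl.get_obs()["opening"])
plan(p,y,[(.434,.2303,.009,-60.3)])
c=cam("top");items(c)
b=cv2.resize(c["img"][195:300,350:500],(800,560),interpolation=cv2.INTER_CUBIC);cv2.imwrite("pics/tray3.png",b[...,::-1])
E
```

```text
[0.43470386 0.22780387 0.11908245] -60.61438996703003 0.4009824343628383
0.0006 -0.0025 0.1101 0 0 -0.3   rows 2.6
```

View pics/tray3.png

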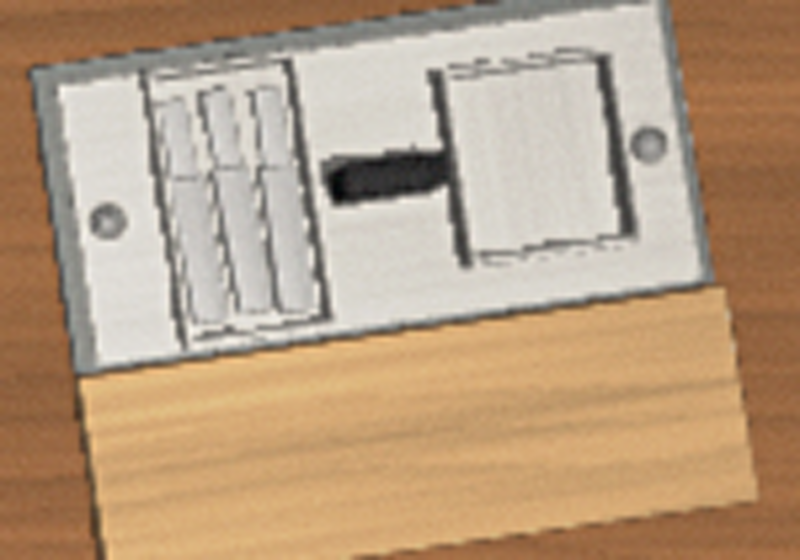

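All three levers lie side by side in the long tray and the plate is docked. My 14 pictures are used, so from here I go by numbers only. Next is the first shoe grasp.

>>> servo_tool(series="0.2 0.0005 -0.0025 0.04 0 0 0;0.2 0.0005 -0.0025 0.08 0 0 0;0.2 0.0005 -0.0025 0.1 0 0 0;0.2 0.0005 -0.0025 0.11 0 0 0;0.2 0.0005 -0.0025 0.11 0 0 0;0.2 0.0005 -0.0025 0.11 0 0 0;1 0.0005 -0.0025 0.11 0 0 0;1 0.0005 -0.0025 0.11 0 0 0;1 0.0005 -0.0025 0.11 0 0 0;1 0.0005 -0.0025 0.11 0 0 0;1 0.0005 -0.0025 0.11 0 0 0;1 0.0005 -0.0025 0.11 0 0 0")

```text
time_s: 27.98
eef_pos: [0.4354, 0.2317, 0.0113]
eef_rot: [0.0, 0.967, 0.255, 0.002]
wrist_force: [-0.6, -1.0, 7.3]
opening: 0.126
grasp_force: 60.0
```

```bash
python3 - <<'E'
from h import *
p,y=st();print(p,y)
t=dock(0,-.076-.016)
print(t); plan(p,y,[(p[0],p[1],.13,y),(*t,.13,-82)])
E
```

```text
[0.43535013 0.23172365 0.01134838] -60.50971712715443
[ 0.59072442 -0.3248158 ]
0.0000 0.0000 -0.1187 0 0 0.0   rows 2.8
-0.1387 0.5609 -0.1187 0 0 21.5   rows 13.9
```

>>> servo_tool(series="1 0 0 -0.04 0 0 0;1 0 0 -0.08 0 0 0;1 0 0 -0.119 0 0 0;1 -0.01 0.04 -0.119 0 0 4;1 -0.02 0.08 -0.119 0 0 10;1 -0.03 0.12 -0.119 0 0 16;1 -0.04 0.16 -0.119 0 0 21.5;1 -0.05 0.2 -0.119 0 0 21.5;1 -0.06 0.24 -0.119 0 0 21.5;1 -0.07 0.28 -0.119 0 0 21.5;1 -0.08 0.32 -0.119 0 0 21.5;1 -0.09 0.36 -0.119 0 0 21.5")

```text
time_s: 28.98
eef_pos: [0.5329, -0.1285, 0.1295]
eef_rot: [0.0, 0.998, 0.07, 0.001]
wrist_force: [0.7, -0.2, -0.7]
opening: 0.124
grasp_force: 58.9
```

```bash
python3 - <<'E'
from h import *
p,y=st();print(p,y,ctrl.get_obs()["opening"])
t=dock(0,-.092)
plan(p,y,[(*t,.13,-82)])
items(cam("top"))
E
```

```text
[ 0.53288213 -0.12853441  0.12954665] -82.02945329305113 0.12403723903365871
0.0301 0.2024 -0.0005 0 0 -0.0   rows 4.9
shoe {'uv': array([178.4, 291.8]), 'n': 122, 'p': array([0.4154, 0.4045]), 'mid': array([0.4154, 0.4045]), 'ang': 157.5, 'L': 0.063, 'W': 0.015}
```

>>> servo_tool(series="1 0.006 0.04 0 0 0 0;1 0.012 0.08 0 0 0 0;1 0.018 0.12 0 0 0 0;1 0.025 0.16 0 0 0 0;1 0.03 0.195 0 0 0 0;1 0.03 0.205 0 0 0 0;1 0.03 0.205 0 0 0 0;1 0.03 0.205 0 0 0 0;1 0.03 0.205 0 0 0 0;1 0.03 0.205 0 0 0 0")

```text
time_s: 29.87
eef_pos: [0.5904, -0.3232, 0.1285]
eef_rot: [-0.0, 0.998, 0.07, -0.0]
wrist_force: [0.3, -0.2, -0.0]
opening: 0.127
grasp_force: 59.1
```

```bash
python3 - <<'E'
from h import *
p,y=st();print(p,y,ctrl.get_obs()["opening"])
t=dock(0,-.092)
plan(p,y,[(*t,.053,-82)])
E
```

```text
[ 0.59039055 -0.32317578  0.12849378] -81.92963085952434 0.12718914721336266
0.0001 0.0017 0.0755 0 0 0.1   rows 1.8
```

Lower and release, then rise.

>>> servo_tool(series="1 0 0.0015 0.03 0 0 0;1 0 0.0015 0.055 0 0 0;1 0 0.0015 0.07 0 0 0;1 0 0.0015 0.0755 0 0 0;1 0 0.0015 0.0755 0 0 0;1 0 0.0015 0.0755 0 0 0;0.4 0 0.0015 0.0755 0 0 0;0.4 0 0.0015 0.0755 0 0 0;0.4 0 0.0015 0.0755 0 0 0;0.4 0 0.0015 0.04 0 0 0;0.4 0 0.0015 0.01 0 0 0;0.4 0 0.0015 0 0 0 0")

```text
time_s: 30.87
eef_pos: [0.5931, -0.3286, 0.1343]
eef_rot: [0.003, 0.998, 0.07, 0.003]
wrist_force: [1.6, -0.3, 1.8]
opening: 0.297
grasp_force: 0.0
```

```bash
python3 - <<'E'
from h import *
p,y=st();print(p,y,ctrl.get_obs()["opening"])
items(cam("top"))
t=dock(0,-.092)
plan((*t,.1285),-82,[(.4154,.4045,.12,-112.5)])
E
```

```text
[ 0.59309858 -0.32856316  0.13433562] -82.02629185823189 0.29654015295673014
shoe {'uv': array([178.4, 291.8]), 'n': 121, 'p': array([0.4151, 0.4046]), 'mid': array([0.4149, 0.4047]), 'ang': 157.6, 'L': 0.062, 'W': 0.015}
-0.0721 -0.7466 0.0085 0 0 30.5   rows 18.0
```

>>> servo_tool(series="0.2 -0.072 -0.747 0.008 0 0 30.5;0.2 -0.072 -0.747 0.008 0 0 30.5;0.2 -0.072 -0.747 0.008 0 0 30.5;0.2 -0.072 -0.747 0.008 0 0 30.5;0.2 -0.072 -0.747 0.008 0 0 30.5;0.2 -0.072 -0.747 0.008 0 0 30.5;0.2 -0.072 -0.747 0.008 0 0 30.5;0.2 -0.072 -0.747 0.008 0 0 30.5;0.2 -0.072 -0.747 0.008 0 0 30.5;0.2 -0.072 -0.747 0.008 0 0 30.5;0.2 -0.072 -0.747 0.008 0 0 30.5;0.2 -0.072 -0.747 0.008 0 0 30.5")

```text
time_s: 31.92
eef_pos: [0.4729, 0.1613, 0.1225]
eef_rot: [0.0, 0.981, -0.195, -0.0]
wrist_force: [1.2, -0.4, -0.1]
opening: 0.401
grasp_force: 0.0
```

```bash
python3 - <<'E'
from h import *
p,y=st();print(p,y)
plan(p,y,[(.4154,.4045,.12,-112.5)])
c=cam("top"); hsv=cv2.cvtColor(c["img"],cv2.COLOR_RGB2HSV);V=hsv[...,2]
for b in blobs(c,(V<115).astype(np.uint8),(437,210,468,240),.036,20): print(b)
for b in blobs(c,(V<115).astype(np.uint8),(405,215,437,240),.07,20): print(b)
items(c)
E
```

```text
[0.47290378 0.1612662  0.12251405] -112.54467521732984
-0.1464 -0.2026 0.0025 0 0 -0.0   rows 6.0
{'uv': array([465.1, 223.6]), 'n': 69, 'p': array([ 0.5917, -0.3481]), 'mid': array([ 0.5909, -0.3482]), 'ang': -173.4, 'L': 0.074, 'W': 0.007, 'heavy': array([0.99, 0.12])}
{'uv': array([455.7, 224.5]), 'n': 145, 'p': array([ 0.5895, -0.3237]), 'mid': array([ 0.5898, -0.3236]), 'ang': -171.9, 'L': 0.063, 'W': 0.017, 'heavy': array([-0.99, -0.14])}
{'uv': array([406.6, 227.2]), 'n': 39, 'p': array([ 0.5798, -0.1907]), 'mid': array([ 0.5802, -0.1907]), 'ang': -171.7, 'L': 0.062, 'W': 0.004, 'heavy': array([-0.99, -0.14])}
{'uv': array([424.4, 227.5]), 'n': 228, 'p': array([ 0.5788, -0.2358]), 'mid': array([ 0.5787, -0.2329]), 'ang': 92.3, 'L': 0.063, 'W': 0.061, 'heavy': array([ 0.04, -1.  ])}
shoe {'uv': array([178.4, 291.9]), 'n': 124, 'p': array([0.4151, 0.4046]), 'mid': array([0.4154, 0.4045]), 'ang': 157.6, 'L': 0.063, 'W': 0.015}
```

The first shoe lies aligned in the square tray at (0.5895, −0.3237). Now on to shoe 2.

>>> servo_tool(series="0.2 -0.146 -0.205 0.0025 0 0 0;0.2 -0.146 -0.205 0.0025 0 0 0;0.2 -0.146 -0.205 0.0025 0 0 0;0.2 -0.146 -0.205 0.0025 0 0 0;0.2 -0.146 -0.205 0.0025 0 0 0;0.2 -0.146 -0.205 0.0025 0 0 0;0.2 -0.146 -0.205 0.0025 0 0 0;0.2 -0.146 -0.205 0.0025 0 0 0;0.2 -0.146 -0.205 0.0025 0 0 0;0.2 -0.146 -0.205 0.0025 0 0 0")

```text
time_s: 32.8
eef_pos: [0.418, 0.4034, 0.1199]
eef_rot: [0.001, 0.981, -0.196, -0.0]
wrist_force: [0.7, -0.6, 0.4]
opening: 0.402
grasp_force: 0.0
```

```bash
python3 - <<'E'
from h import *
p,y=st();print(p,y)
plan(p,y,[(.4154,.4045,.009,-112.5)])
E
```

```text
[0.41797847 0.40342758 0.11992368] -112.58945802929756
-0.0028 0.0000 0.1109 0 0 -0.1   rows 2.7
```

>>> servo_tool(series="0.2 -0.003 0 0.04 0 0 0;0.2 -0.003 0 0.08 0 0 0;0.2 -0.003 0 0.1 0 0 0;0.2 -0.003 0 0.111 0 0 0;0.2 -0.003 0 0.111 0 0 0;0.2 -0.003 0 0.111 0 0 0;1 -0.003 0 0.111 0 0 0;1 -0.003 0 0.111 0 0 0;1 -0.003 0 0.111 0 0 0;1 -0.003 0 0.111 0 0 0;1 -0.003 0 0.111 0 0 0;1 -0.003 0 0.111 0 0 0")

```text
time_s: 33.8
eef_pos: [0.4168, 0.4068, 0.0119]
eef_rot: [-0.001, 0.981, -0.195, 0.002]
wrist_force: [1.0, -1.5, 6.1]
opening: 0.129
grasp_force: 59.6
```

```bash
python3 - <<'E'
from h import *
p,y=st();print(p,y)
t=dock(0,-.060)
print(t); plan(p,y,[(p[0],p[1],.13,y),(*t,.13,-82)])
E
```

```text
[0.4168016  0.40684243 0.01188256] -112.51296729434235
[ 0.58629853 -0.29312335]
0.0000 0.0000 -0.1181 0 0 0.0   rows 2.8
0.4246 0.5817 -0.1181 0 0 -30.5   rows 17.3
```

>>> servo_tool(series="1 0 0 -0.04 0 0 0;1 0 0 -0.08 0 0 0;1 0 0 -0.118 0 0 0;1 0.02 0.03 -0.118 0 0 -4;1 0.043 0.06 -0.118 0 0 -10;1 0.066 0.09 -0.118 0 0 -16;1 0.09 0.123 -0.118 0 0 -22;1 0.113 0.155 -0.118 0 0 -28;1 0.136 0.187 -0.118 0 0 -30.5;1 0.16 0.219 -0.118 0 0 -30.5;1 0.183 0.25 -0.118 0 0 -30.5;1 0.206 0.282 -0.118 0 0 -30.5")

```text
time_s: 34.8
eef_pos: [0.4979, 0.0649, 0.1287]
eef_rot: [0.0, 0.998, 0.07, 0.001]
wrist_force: [0.8, 0.2, -0.1]
opening: 0.122
grasp_force: 58.8
```

```bash
python3 - <<'E'
from h import *
p,y=st();print(p,y,ctrl.get_obs()["opening"])
t=dock(0,-.060)
plan(p,y,[(*t,.13,-82)])
E
```

```text
[0.49788819 0.06485056 0.12867028] -82.00602951712618 0.12162862272618083
0.0378 0.3668 -0.0013 0 0 -0.0   rows 8.8
```

>>> servo_tool(series="1 0.004 0.04 0 0 0 0;1 0.008 0.08 0 0 0 0;1 0.012 0.12 0 0 0 0;1 0.016 0.16 0 0 0 0;1 0.02 0.2 0 0 0 0;1 0.025 0.24 0 0 0 0;1 0.03 0.28 0 0 0 0;1 0.034 0.32 0 0 0 0;1 0.037 0.355 0 0 0 0;1 0.037 0.37 0 0 0 0;1 0.037 0.37 0 0 0 0;1 0.037 0.37 0 0 0 0")

```text
time_s: 35.8
eef_pos: [0.585, -0.2948, 0.1277]
eef_rot: [-0.0, 0.998, 0.069, 0.0]
wrist_force: [-0.7, 0.6, -1.0]
opening: 0.125
grasp_force: 58.9
```

>>> servo_tool(series="1 0 0 0 0 0 0;1 0 0 0 0 0 0")

```text
time_s: 35.97
eef_pos: [0.5852, -0.2928, 0.1276]
eef_rot: [-0.0, 0.998, 0.07, -0.0]
wrist_force: [-0.2, 0.4, -1.5]
opening: 0.125
grasp_force: 58.9
```

```bash
python3 - <<'E'
from h import *
p,y=st();print(p,y,ctrl.get_obs()["opening"])
t=dock(0,-.060)
plan(p,y,[(*t,.053,-82)])
E
```

```text
[ 0.58518744 -0.2927975   0.12763173] -81.9280687461177 0.12493428424237261
0.0011 0.0005 0.0746 0 0 0.1   rows 1.8
```

>>> servo_tool(series="1 0.001 0.0015 0.03 0 0 0;1 0.001 0.0015 0.055 0 0 0;1 0.001 0.0015 0.07 0 0 0;1 0.001 0.0015 0.0745 0 0 0;1 0.001 0.0015 0.0745 0 0 0;1 0.001 0.0015 0.0745 0 0 0;0.45 0.001 0.0015 0.0745 0 0 0;0.45 0.001 0.0015 0.0745 0 0 0;0.45 0.001 0.0015 0.0745 0 0 0;0.45 0.001 0.0015 0.04 0 0 0;0.45 0.001 0.0015 0 0 0 0;0.45 0.001 0.0015 -0.04 0 0 0")

```text
time_s: 36.97
eef_pos: [0.5858, -0.2957, 0.1684]
eef_rot: [-0.001, 0.998, 0.069, -0.001]
wrist_force: [0.4, -1.3, 1.2]
opening: 0.279
grasp_force: 0.0
```

>>> servo_tool(series="0.4 0 -0.04 -0.02 0 0 0;0.4 0 -0.08 -0.02 0 0 0;0.4 0 -0.12 -0.02 0 0 0;0.4 0 -0.16 -0.02 0 0 0;0.4 0 -0.2 -0.02 0 0 0;0.4 0 -0.24 -0.02 0 0 0;0.4 0 -0.28 -0.02 0 0 0;0.4 0 -0.32 -0.02 0 0 0;0.4 0 -0.36 -0.02 0 0 0;0.4 0 -0.4 -0.02 0 0 0;0.4 0 -0.42 -0.02 0 0 0;0.4 0 -0.42 -0.02 0 0 0")

```text
time_s: 37.97
eef_pos: [0.5274, 0.124, 0.1884]
eef_rot: [-0.001, 0.997, 0.072, 0.001]
wrist_force: [-1.2, -0.8, 0.0]
opening: 0.299
grasp_force: 0.0
```

```bash
python3 - <<'E'
from h import *
p,y=st();print(p,y,ctrl.get_obs()["opening"])
c=cam("top"); hsv=cv2.cvtColor(c["img"],cv2.COLOR_RGB2HSV);V=hsv[...,2].astype(int);S=hsv[...,1].astype(int)
for b in blobs(c,(V<115).astype(np.uint8),(435,210,463,242),.036,20): print(b)
# pins in holes
d=(((V<185)&(V>60)&(S<60))).astype(np.uint8)
for b in blobs(c,d,(364,230,377,244),.022,8)+blobs(c,d,(466,215,478,229),.022,8): print("pin",b["uv"],b["n"],b["p"])
W=cloud(c)
for q in((-.06,0.),(.06,0.02),(-.06,-.02),(0,.12),(0,-.12),(0,.071),(0,.0925),(0,.05)):
    t=dock(*q); d2=np.hypot(W[...,0]-t[0],W[...,1]-t[1]); print(q,np.nanmedian(W[...,2][d2<.004]).round(4))
# other things still on bench / missing items anywhere
hs=blobs(c,((S<80)&(V<115)).astype(np.uint8),(130,262,290,350),.014,60)
for b in hs: print("dark",b["uv"],b["n"],b["p"],b["L"],b["W"])
items(c)
E
```

```text
[0.52737535 0.1239591  0.18839064] -81.7586111322143 0.2991772418914542
{'uv': array([455.7, 224.5]), 'n': 144, 'p': array([ 0.5894, -0.3237]), 'mid': array([ 0.5899, -0.3237]), 'ang': -172.0, 'L': 0.063, 'W': 0.016, 'heavy': array([-0.99, -0.14])}
{'uv': array([443.9, 225.8]), 'n': 145, 'p': array([ 0.5862, -0.2929]), 'mid': array([ 0.5858, -0.293 ]), 'ang': -172.0, 'L': 0.064, 'W': 0.017, 'heavy': array([0.99, 0.14])}
{'uv': array([435.5, 235.5]), 'n': 26, 'p': array([ 0.5608, -0.2708]), 'mid': array([ 0.5647, -0.2706]), 'ang': -176.7, 'L': 0.037, 'W': 0.005, 'heavy': array([-1.  , -0.06])}
pin [369.8 236. ] 41 [ 0.561  -0.1014]
pin [364.2 240.1] 10 [ 0.5503 -0.0867]
pin [476.8 217.9] 10 [ 0.6079 -0.3829]
pin [469.7 222.2] 62 [ 0.5966 -0.364 ]
(-0.06, 0.0) 0.0213
(0.06, 0.02) 0.019
(-0.06, -0.02) 0.0195
(0, 0.12) 0.0205
(0, -0.12) 0.0419
(0, 0.071) 0.0338
(0, 0.0925) 0.0328
(0, 0.05) 0.0346
dark [241.3 317.2] 2936 [0.3486 0.2374] 0.291 0.284
```

```bash
python3 -c "
from bench import ctrl
print(ctrl.hand_in())"
```

```text
the job is handed in; nothing more can be done
None
```

I handed the job in at about 38 s: the plate is docked flat on both pins, with all three tyre levers in the long tray and both brake shoes in the square tray; the hand-in call returned no verdict.

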